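# Set the glue-up aside to cure

### The job

The glue-up is finished: slide every bowl blank along the bench, without lifting it, until it lies wholly inside a taped ring, one to a ring, and hang every glue pot upright by its handle on a hook of the rack. Once the blanks are in their rings, and not before, wind the cure timer's key clockwise until it will go no further. Do not knock over a pot or disturb the jar, the screwdriver and the hammer lying about.

Things in the scene. Friction and masses are not known exactly. Their poses are not given: they have to be found in the camera images.
- blank0: bowl blank: a solid glued-up wooden disc of 104 mm diameter and 36 mm height, about 0.3 kg, lying flat and loose on the bench, its sides upright; too wide to grip, so it is pushed. Origin: centre of its underside. One or two blanks are present.
- blank1: bowl blank: a solid glued-up wooden disc of 104 mm diameter and 36 mm height, about 0.3 kg, lying flat and loose on the bench, its sides upright; too wide to grip, so it is pushed. Origin: centre of its underside. One or two blanks are present.
- ring0: ring of green tape stuck flat on the bench (fixed, no height to speak of), inner diameter 134 mm, outer 144 mm: a place for one blank. Origin: its centre.
- ring1: ring of green tape stuck flat on the bench (fixed, no height to speak of), inner diameter 134 mm, outer 144 mm: a place for one blank. Origin: its centre.
- pot0: empty steel glue pot, 0.14 kg: cup 60 mm high, 72 mm across the rim, with a stiff upright handle of 8 mm wire: a rectangular arch in the pot's y-z plane, uprights at y = +-40 mm, joined by a straight level bar along y whose centre line is 121 mm above the underside. Origin: centre of its underside. Two or three pots are present.
- pot1: empty steel glue pot, 0.14 kg: cup 60 mm high, 72 mm across the rim, with a stiff upright handle of 8 mm wire: a rectangular arch in the pot's y-z plane, uprights at y = +-40 mm, joined by a straight level bar along y whose centre line is 121 mm above the underside. Origin: centre of its underside. Two or three pots are present.
- pot2: empty steel glue pot, 0.14 kg: cup 60 mm high, 72 mm across the rim, with a stiff upright handle of 8 mm wire: a rectangular arch in the pot's y-z plane, uprights at y = +-40 mm, joined by a straight level bar along y whose centre line is 121 mm above the underside. Origin: centre of its underside. Two or three pots are present.
- pot0_handle (a point): centre of the handle bar of this glue pot (121 mm above its underside); axes as the pot's, y along the bar. The bar is 80 mm long; gripping it about 22 mm to one side of the centre leaves the centre free for the hook.
- pot1_handle (a point): centre of the handle bar of this glue pot (121 mm above its underside); axes as the pot's, y along the bar. The bar is 80 mm long; gripping it about 22 mm to one side of the centre leaves the centre free for the hook.
- pot2_handle (a point): centre of the handle bar of this glue pot (121 mm above its underside); axes as the pot's, y along the bar. The bar is 80 mm long; gripping it about 22 mm to one side of the centre leaves the centre free for the hook.
- rack: wooden drying rack, fixed: two posts 340 mm apart, 239 mm high, joined by a 14 mm steel crossbar (centre line 225 mm up, along the rack's y axis) that carries three steel hooks pointing to the rack's -x, at y = -105, 0 and +105 mm. Under the hooks the space is open. Origin: on the bench below the middle of the crossbar.
- hook0 (a point): seat of a rack hook: point on top of the hook's arm, 229 mm above the bench, where a handle bar should rest (its centre line 4 mm above this point). The arm is a level 8 mm rod, 78 mm long along the rack's -x from the crossbar, then turned up 20 mm at the tip. The seat is 50 mm out from the crossbar, open from above. Axes as the rack's.
- hook1 (a point): seat of a rack hook: point on top of the hook's arm, 229 mm above the bench, where a handle bar should rest (its centre line 4 mm above this point). The arm is a level 8 mm rod, 78 mm long along the rack's -x from the crossbar, then turned up 20 mm at the tip. The seat is 50 mm out from the crossbar, open from above. Axes as the rack's.
- hook2 (a point): seat of a rack hook: point on top of the hook's arm, 229 mm above the bench, where a handle bar should rest (its centre line 4 mm above this point). The arm is a level 8 mm rod, 78 mm long along the rack's -x from the crossbar, then turned up 20 mm at the tip. The seat is 50 mm out from the crossbar, open from above. Axes as the rack's.
- key (a joint): turn of the timer's winding key, rad: grows as it is wound clockwise seen from above; starts between 0.2 and 0.8, fully wound (hard stop) at 4.5. A ratchet-like drag keeps it where it is left; winding takes less than 0.1 N m.
- key_grip (a point): middle of the brass wing of the timer's winding key, the point to grip. The wing is a flat upright blade 44 mm long (along this point's x axis), 9 mm thick (y) and 28 mm high, 52 to 80 mm above the bench, turning about the vertical through this point; it stands on top of a fixed round white timer, 72 mm across and 40 mm high.
- jar: bystander: closed clear jar of screws, 60 mm across, 75 mm high. Origin: centre of its underside.
- screwdriver: bystander: screwdriver lying on the bench.
- hammer: bystander: hammer lying on the bench.
Things that resemble listed ones, but are neither listed nor needed, are in the scene too. Leave any green or red look-alike of the pot2 alone.

How it is judged:
By the outcome, as a careful person would: the job done as asked, in the order asked, and still so for the second after the job is handed in, with the robot touching nothing.
Of blank0, blank1 only 1 to 2 are there at a start; the rules pass over those that are not, and their reading is None.
Of pot0, pot1, pot2 only 2 to 3 are there at a start; the rules pass over those that are not, and their reading is None.
At some moment in a run one of blank0, blank1 may be knocked a few centimetres aside while the robot is not near it.
It also fails if it takes over 210 s, if anything falls off the work surface, if the arm or the gripper's body presses on something with over 40 N, if the wrist force passes 120 N, or if a joint passes its speed limit or range.

### The arm

A 6-joint arm with a two-finger parallel gripper is mounted at the origin on the work surface. World frame = base frame: x ahead of the robot, y to its left, z up, the work surface at z = 0. Lengths are in m, angles in rad, forces in N, time in s.
With the tool pointing down it reaches from about 0.3 to 0.75 m from the base axis. Payload 8.5 kg.
Tool frame: the origin (TCP) lies at the very end of the fingers, on their centre line; the grasp point (between the pads) lies 19 mm behind it (robot.grip_point_offset is the distance from the TCP to the grasp point, in m); z points along the fingers, y is the direction in which the jaws open and shut (so a half turn about z gives the same grasp; the last joint's range is limited). The gripper opens to 85 mm and grips with 20 to 120 N. Pads are 22 mm wide; open, the fingers measure 114 mm over their backs; the gripper's body (76 mm by 85 mm) begins 54 mm behind the grasp point. The pads swing forward as they close: fully open they stand 13 mm farther back than shut.
Start: joints at [-1.552, 0.381, 1.297, -0, 1.464, -0.215], TCP at [0.127, -0.535, 0.207] pointing down, gripper open.
Joint ranges: [-3.11, 3.11], [-0.89, 2.33], [0.22, 2.48], [-1.42, 4.56], [0.17, 2.85], [-2.88, 2.88]. Speed limits (rad/s): [2.39, 2.39, 3.14, 3.14, 3.14, 3.14].

### API

Orientations are given as [roll, pitch, yaw] about the fixed x, y, z axes, in that order (R = Rz(yaw) Ry(pitch) Rx(roll)).
In Python, from plant import robot gives the robot as it stands.
- The arm moves only by the tool servo_tool, never from a script. Its argument "plan" is a list that holds one entry, the list of rows, each a list of 5 numbers: the gripper's target within -1 to 1 (fully open at 1, half-way at 0, shut at -1), then the shift along the tool's x, y, z in cm, then the turn about the tool's z in degrees. A call has 1 to 12 rows; each row is the pose to reach, as a shift and turn from the pose commanded when the call began, along the tool's axes at that moment; what a row does not reach only later rows make up. A row lasts 1/12 s, in which the tool goes at most 41.7 mm and 7.16 degrees, less where a joint would pass 70% of its speed; a pose out of reach is approached as far as the arm can. A call with a gripper value outside its range is refused whole. The fingers move at their own pace and stop on an object; "newtons" is the grip in N (left out, the last holds). Time passes only in rows, so rows that repeat a pose let the fingers close. It gives the time, the measured TCP pose, the force and the opening at its end, in the units of the state.
- robot.get_obs(): the state, without advancing time (a new reading comes with each control period).
- robot.capture(name): name is "side" or "top" or "wrist"; returns (picture, depth): 400x640x3 uint8, red, green, blue; 400x640 float32, m along the optical axis (not along the pixel's ray), 0 where there is no reading.
- robot.calibration(name): a dict with "intrinsics" (3x3 intrinsics, pixels), "rvec" (rotation vector, rad) and "tvec" (3), from world to camera coordinates, as OpenCV has them. Camera axes: x right, y down, z forward; pixel columns grow to the right and rows downward; lengths in m; the calibration is good to about 2 mm. A picture is of the moment at which its call begins: read the wrist's pose just before it. calibration takes no time and is no camera call; for the wrist camera it gives the pose at the moment of the call.
- robot.finish_job(): hands the job in, once; it reports no verdict.
The state is a dict: "time_s": time; "joint_positions": joint angles; "qvel": joint speeds; "tau": joint torques, N m; "ee_pos": TCP position; "ee_rot": TCP orientation; "contact_force": force on the tool from outside, world axes, zero at the start; "moment": the same for the moment, N m; "gripper_width": finger opening in m.
Only numpy, scipy, OpenCV 4.12 (cv2) and the standard library are available. Lean on these libraries where they do the work, as an engineer would, in place of code of your own. Each camera call takes 0.05 s, during which the arm holds its last target.

## Working session

There is one attempt and no reset: what is moved stays moved. The work goes in short steps, Python scripts to look and compute and a tool call to move; the robot and the scene stay as the last step left them, time stands still between calls to the robot, and variables do not carry over. Pictures are saved under pics/ and viewed, and the job is handed in when it is done.

Besides the shell and the picture viewer there is one more tool, called by a JSON object that holds its "fn" and its "kwargs", one argument or row to a line. servo_tool: Moves the arm, as the interface text tells. Its arguments: {"type":"object","properties":{"plan":{"type":"array","items":{"type":"array","items":{"type":"array","items":{"type":"number"}}}},"newtons":{"type":"number"}},"required":["plan"]}

```bash
mkdir -p pics; ls; cat > h.py <<'E'
import numpy as np, cv2
from plant import robot
def cam(n):
    c=robot.calibration(n);K=np.array(c["intrinsics"],float);R=cv2.Rodrigues(np.array(c["rvec"],float))[0];t=np.array(c["tvec"],float).ravel()
    return K,R,t
def snap(n,f):
    c=cam(n);p,d=robot.capture(n);np.savez('pics/'+f+'.npz',p=p,d=d,K=c[0],R=c[1],t=c[2]);cv2.imwrite('pics/'+f+'.png',p[:,:,::-1]);return p,d,c
def load(f):
    z=np.load('pics/'+f+'.npz');return z['p'],z['d'],(z['K'],z['R'],z['t'])
def pz(c,u,v,z):
    K,R,t=c;r=R.T@np.linalg.solve(K,[u,v,1.]);o=-R.T@t;return o+r*(z-o[2])/r[2]
def pd(c,u,v,d):
    K,R,t=c;return R.T@(np.linalg.solve(K,[u,v,1.])*d-t)
def cloud(d,c):
    K,R,t=c;v,u=np.mgrid[:d.shape[0],:d.shape[1]]
    P=np.stack([(u-K[0,2])/K[0,0]*d,(v-K[1,2])/K[1,1]*d,d],-1)-t
    P=P@R;P[d==0]=np.nan;return P
def proj(c,X):
    K,R,t=c;q=K@(R@np.array(X)+t);return q[:2]/q[2]
E
python3 - <<'E'
from h import *
for n in("top","side"):
    p,d,c=snap(n,n+"0");print(n,-c[1].T@c[2],c[1][2])
o=robot.get_obs();print({k:np.round(v,3) for k,v in o.items()})
E
```

```text
pics
top [0.29763378 0.02419374 1.46110978] [ 0.16019587 -0.0037414  -0.98707816]
side [0.439835   1.08333798 1.04923978] [ 0.06188136 -0.76044382 -0.64644868]
{'time_s': np.float64(0.1), 'joint_positions': array([-1.552,  0.381,  1.298, -0.   ,  1.464, -0.215]), 'qvel': array([-0.001, -0.001, -0.003,  0.001, -0.   , -0.   ]), 'tau': array([ 5.0000e-03, -4.4921e+01, -2.3166e+01, -0.0000e+00,  4.0000e-03,
       -0.0000e+00]), 'ee_pos': array([ 0.127, -0.535,  0.206]), 'ee_rot': array([-3.14 , -0.   ,  0.234]), 'contact_force': array([-0.949,  0.91 , -0.102]), 'moment': array([-0.007, -0.042,  0.062]), 'gripper_width': np.float64(0.086)}
```

View pics/top0.png

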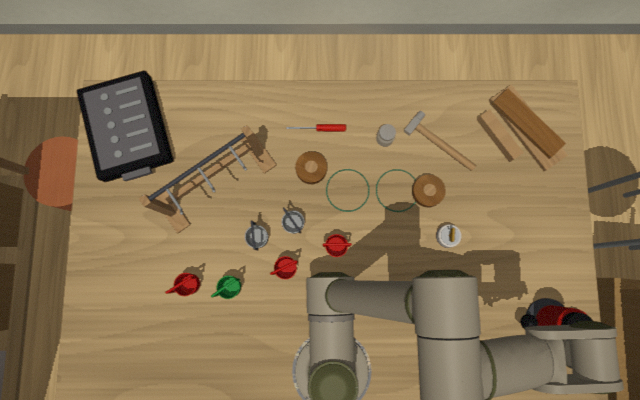

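View pics/side0.png

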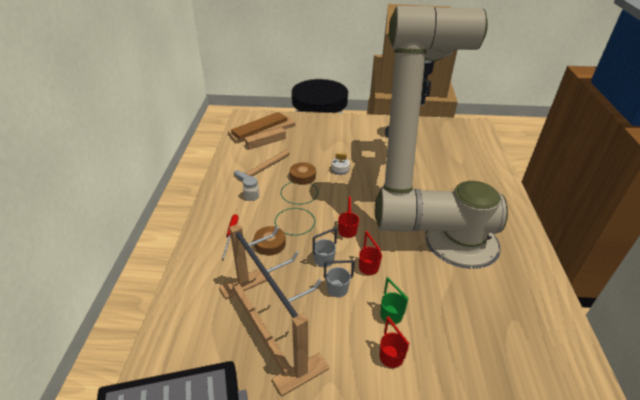

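```bash
python3 - <<'E'
from h import *
p,d,c=load("top0")
q=p[110:270,130:330,::-1];cv2.imwrite("pics/c1.png",cv2.resize(q,None,fx=4,fy=4,interpolation=cv2.INTER_CUBIC)[:600])
q=p[100:260,280:480,::-1];cv2.imwrite("pics/c2.png",cv2.resize(q,None,fx=4,fy=4,interpolation=cv2.INTER_CUBIC)[:600])
P=cloud(d,c)
for n,(u,v) in dict(blA=(312,167),blB=(429,190),timer=(449,236),jar=(386,133),potA=(257,236),potB=(293,221)).items(): print(n,P[v,u])
def fit(m,n):
    ys,xs=np.where(m);print(n,len(xs),xs.mean(),ys.mean())
for n,(u,v),z in [("ringL",(348,190),0),("ringR",(397,190),0)]: print(n,pz(c,u,v,z))
E
```

```text
blA [0.6354967  0.05805664 0.03635433]
blB [ 0.56043396 -0.31976957  0.03103977]
timer [ 0.41052377 -0.37290938  0.04775884]
jar [ 0.73605696 -0.17820355  0.07965564]
potA [0.41454313 0.23559536 0.00589557]
potB [0.44892562 0.1117131  0.13053163]
ringL [ 0.56633022 -0.05997769  0.        ]
ringR [ 0.566214  -0.2216104  0.       ]
```

View pics/c1.png

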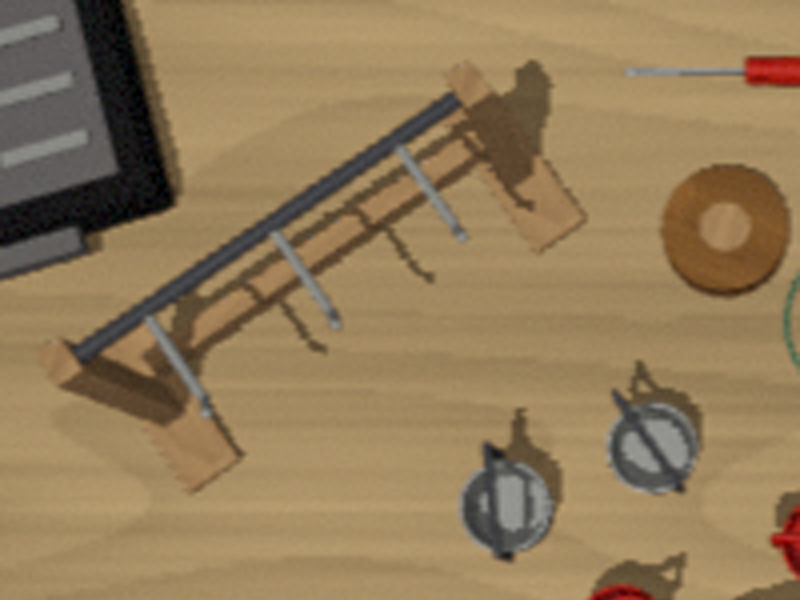

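View pics/c2.png

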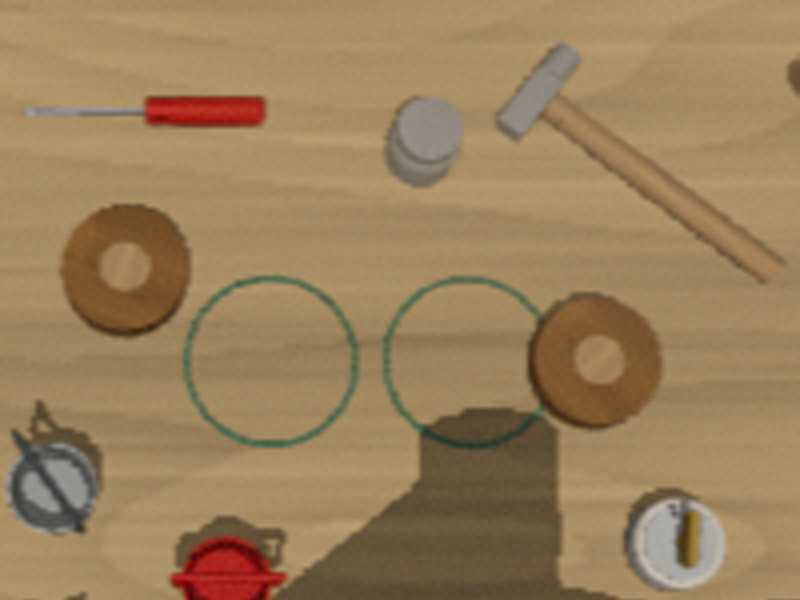

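```bash
python3 - <<'E'
from h import *
p,d,c=load("top0")
o1=np.array([130,110]);o2=np.array([280,100])
f=lambda o,q:np.array(o)+np.array(q)/4-0.375
L=[]
for n,o,q,z in [("ringL",o2,(271,361),0),("ringR",o2,(470,361),0),("blA",o2,(126,267),.036),("blB",o2,(600,360),.036),("timer",o2,(677,543),.04),("key",o2,(690,540),.08),
 ("bar1",o1,(78,355),.225),("bar2",o1,(457,98),.225),("h0r",o1,(149,318),.229),("h1r",o1,(274,234),.229),("h2r",o1,(399,148),.229),("h0t",o1,(208,412),.245),("h1t",o1,(336,325),.245),("h2t",o1,(461,237),.245),
 ("Aa",o1,(490,450),.121),("Ab",o1,(505,556),.121),("Acup",o1,(507,507),.06),("Ba",o1,(617,392),.121),("Bb",o1,(683,490),.121),("Bcup",o1,(654,447),.06),("jar",o2,(429,130),.075)]:
    X=pz(c,*f(o,q),z);print(n,X.round(4),np.hypot(*X[:2]).round(3))
E
```

```text
ringL [ 0.5668 -0.0579  0.    ] 0.57
ringR [ 0.5666 -0.222   0.    ] 0.609
blA [0.6377 0.0609 0.036 ] 0.641
blB [ 0.5607 -0.3206  0.036 ] 0.646
timer [ 0.4131 -0.3748  0.04  ] 0.558
key [ 0.4122 -0.3736  0.08  ] 0.556
bar1 [0.5017 0.5054 0.225 ] 0.712
bar2 [0.6867 0.2476 0.225 ] 0.73
h0r [0.527  0.4562 0.229 ] 0.697
h1r [0.5868 0.3721 0.229 ] 0.695
h2r [0.6489 0.2868 0.229 ] 0.709
h0t [0.4591 0.4071 0.245 ] 0.614
h1t [0.5191 0.3224 0.245 ] 0.611
h2t [0.5808 0.2385 0.245 ] 0.628
Aa [0.4467 0.2344 0.121 ] 0.504
Ab [0.3679 0.2214 0.121 ] 0.429
Acup [0.409  0.2297 0.06  ] 0.469
Ba [0.4904 0.1401 0.121 ] 0.51
Bb [0.4167 0.0901 0.121 ] 0.426
Bcup [0.4558 0.116  0.06  ] 0.47
jar [ 0.7404 -0.1818  0.075 ] 0.762
```

```bash
cat >> h.py <<'E'
def go(x,y,z,yaw,src=None):
    o=robot.get_obs();p=o["ee_pos"] if src is None else src[:3];w=o["ee_rot"][2] if src is None else src[3]
    D=np.array([x,y,z])-p
    dx=D[0]*np.cos(w)+D[1]*np.sin(w);dy=D[0]*np.sin(w)-D[1]*np.cos(w)
    t=-np.degrees((yaw-w+np.pi)%(2*np.pi)-np.pi)
    print("t",round(float(o["time_s"]),2),"at",np.round(o["ee_pos"],4),"rot",np.round(o["ee_rot"],3),"shift cm",np.round([dx*100,dy*100,-D[2]*100],2),"turn",round(t,1),"w",o["gripper_width"])
E
python3 - <<'E'
from h import *
go(.555,-.41,.15,1.51)
E
```

```text
t 0.1 at [ 0.1274 -0.5347  0.2065] rot [-3.14  -0.     0.234] shift cm [44.49 -2.23  5.65] turn -73.1 w 0.0856605527607265
```

{"fn": "servo_tool", "kwargs": {
  "plan": [
    [[0.5,4,-0.2,0.5,-6.6],[0.5,8,-0.4,1,-13],[0.5,12,-0.6,1.5,-20],[0.5,16,-0.8,2,-26.5],[0.5,20,-1,2.5,-33],[0.5,24,-1.2,3,-40],[0.5,28,-1.4,3.5,-46],[0.5,32,-1.6,4,-53],[0.5,36,-1.8,4.5,-60],[0.5,40,-2,5,-66],[0.5,44.5,-2.2,5.6,-73],[0.5,44.5,-2.2,5.6,-73]]
  ]
}}

```text
time_s: 1.1
ee_pos: [0.5601, -0.4068, 0.1484]
ee_rot: [-3.141, -0.003, 1.52]
contact_force: [-0.2, -0.1, 0.5]
gripper_width: 0.0642
```

```bash
python3 - <<'E'
from h import *
snap("wrist","w1")
snap("top","t1")
go(.555,-.41,.006,1.51)
E
```

```text
t 1.2 at [ 0.5563 -0.4093  0.1496] rot [-3.14e+00 -1.00e-03  1.51e+00] shift cm [-0.08 -0.12 14.36] turn -0.0 w 0.0638781809568447
```

View pics/w1.png

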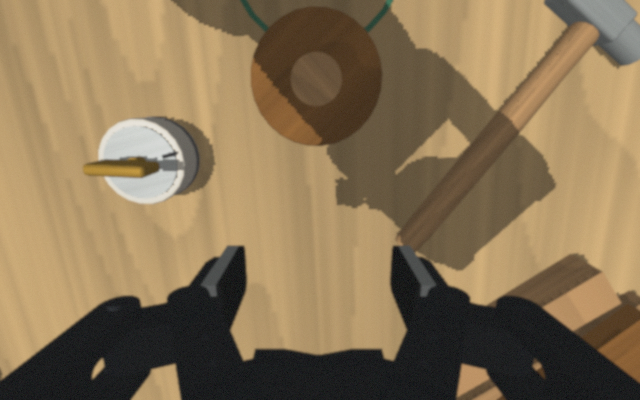

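View pics/t1.png

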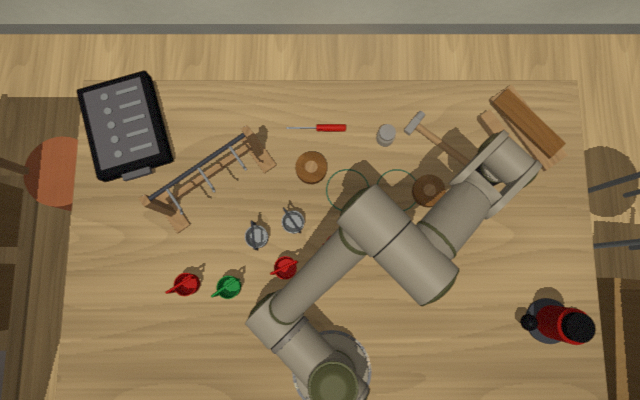

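```bash
python3 - <<'E'
from h import *
p,d,c=load("w1")
P=cloud(d,c)
print("cam",-c[1].T@c[2])
for n,(u,v,z) in dict(blank=(317,79,.036),hend=(405,240,.02),keyL=(86,169,.08),keyR=(145,169,.08),timer=(141,160,.04)).items(): print(n,pz(c,u,v,z).round(4),P[v,u])
E
```

```text
cam [ 0.56383732 -0.34104575  0.31517971]
blank [ 0.5639 -0.3176  0.036 ] [ 0.56387779 -0.31752734  0.03531014]
hend [ 0.6386 -0.4627  0.02  ] [ 0.63817692 -0.46190169  0.02183514]
keyL [ 0.3979 -0.3726  0.08  ] [ 0.39884288 -0.37243203  0.08135055]
keyR [ 0.4395 -0.3748  0.08  ] [ 0.43738574 -0.37535277  0.07600323]
timer [ 0.4165 -0.373   0.04  ] [ 0.42522477 -0.37105809  0.05636808]
```

{"fn": "servo_tool", "kwargs": {
  "plan": [
    [[0.5,0,-0.1,3,0],[0.5,0,-0.1,6,0],[0.5,0,-0.1,9,0],[0.5,0,-0.1,12,0],[0.5,0,-0.1,13.5,0],[0.5,0,-0.1,14.3,0],[0.5,0,-0.1,14.3,0],[0.5,0,-0.1,14.3,0]]
  ]
}}

```text
time_s: 1.87
ee_pos: [0.5539, -0.4114, 0.0091]
ee_rot: [3.141, 0.001, 1.506]
contact_force: [0.9, -0.7, 0.9]
gripper_width: 0.0643
```

```bash
python3 - <<'E'
from h import *
go(.564,-.274,.006,1.52)
E
```

```text
t 1.87 at [ 0.5539 -0.4114  0.0091] rot [3.141e+00 1.000e-03 1.506e+00] shift cm [13.78  0.13  0.31] turn -0.8 w 0.06430883178046487
```

{"fn": "servo_tool", "kwargs": {
  "plan": [
    [[0.5,1,0,0,0],[0.5,2,0,0,0],[0.5,3,0,0,0],[0.5,4,0,0,0],[0.5,5,0,0,0],[0.5,6,0,0,0],[0.5,7,0,0,0],[0.5,8,0,0,0],[0.5,9,0,0,0],[0.5,9.7,0,0,0],[0.5,10.4,0,0,0],[0.5,10.4,0,0,0]]
  ]
}}

```text
time_s: 2.87
ee_pos: [0.5609, -0.3053, 0.008]
ee_rot: [-3.141, -0.0, 1.509]
contact_force: [-0.1, -0.3, 0.5]
gripper_width: 0.0641
```

```bash
python3 - <<'E'
from h import *
p,d,c=snap("wrist","w2")
go(.564,-.274,.006,1.52)
E
```

```text
t 2.92 at [ 0.5609 -0.3061  0.0081] rot [-3.142  0.     1.509] shift cm [3.23 0.11 0.21] turn -0.7 w 0.06426774047268377
```

View pics/w2.png

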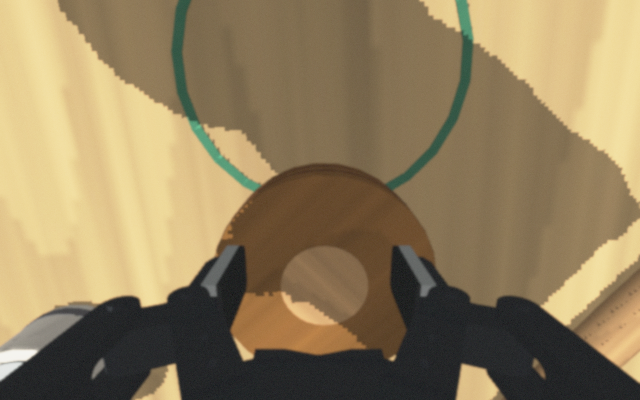

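```bash
python3 - <<'E'
from h import *
p,d,c=load("w2")
P=cloud(d,c)
for n,(u,v,z) in dict(blank=(324,286,.036),front=(324,165,.036),rl=(177,50,.0),rr=(467,50,0)).items(): print(n,pz(c,u,v,z).round(4),P[v,u])
E
```

```text
blank [ 0.5629 -0.3173  0.036 ] [ 0.56293126 -0.31707848  0.03633095]
front [ 0.5662 -0.2616  0.036 ] [ 0.56632637 -0.26538204  0.01234574]
rl [ 0.4994 -0.2076  0.    ] [ 4.99249321e-01 -2.07528511e-01 -2.83404631e-04]
rr [ 0.6379 -0.2163  0.    ] [ 0.63762859 -0.21641349  0.00075588]
```

```bash
python3 - <<'E'
from h import *
p,d,c=load("w2")
P=cloud(d,c)
print(-c[1].T@c[2], c[1].round(3))
for u,v in [(240,250),(232,260),(215,285),(405,260),(400,250),(320,370),(200,330)]: print(u,v,d[v,u],P[v,u].round(4))
p,d,c=load("w1");P=cloud(d,c);print(-c[1].T@c[2])
for u,v in [(240,250),(232,260),(215,285),(405,260),(400,250),(320,370),(200,330)]: print(u,v,d[v,u],P[v,u].round(4))
p,d,c=snap("side","s2");P=cloud(d,c);q=p[60:260,200:420,::-1];cv2.imwrite("pics/s2c.png",cv2.resize(q,None,fx=3,fy=3))
E
```

```text
[ 0.56525535 -0.23913054  0.17459809] [[ 0.998 -0.063 -0.001]
 [-0.06  -0.963  0.262]
 [-0.017 -0.262 -0.965]]
240 250 0.13749933 [ 0.5298 -0.2925  0.0472]
232 260 0.12850058 [ 0.5289 -0.2925  0.0566]
215 285 0.11006906 [ 0.5281 -0.2923  0.0756]
405 260 0.12855707 [ 0.5948 -0.2966  0.0564]
400 250 0.13573745 [ 0.5946 -0.2958  0.0488]
320 370 0.07384934 [ 0.5622 -0.2942  0.1131]
200 330 0.07854642 [ 0.5346 -0.287   0.1067]
[ 0.56383732 -0.34104575  0.31517971]
240 250 0.1366854 [ 0.5292 -0.3942  0.1884]
232 260 0.12772317 [ 0.5282 -0.3942  0.1977]
215 285 0.10976383 [ 0.5273 -0.3943  0.2164]
405 260 0.12879188 [ 0.594  -0.3981  0.1967]
400 250 0.13812105 [ 0.5943 -0.3981  0.187 ]
320 370 0.07427898 [ 0.5613 -0.3963  0.2532]
200 330 0.07883709 [ 0.5336 -0.3892  0.247 ]
```

View pics/s2c.png

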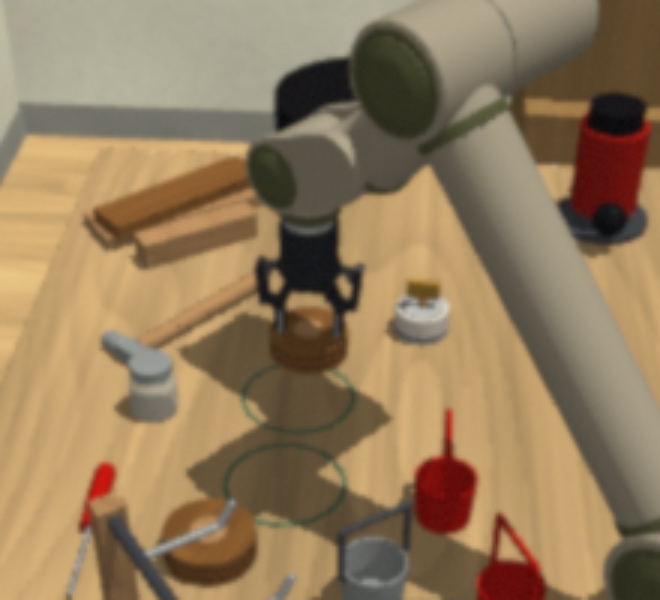

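{"fn": "servo_tool", "kwargs": {
  "plan": [
    [[0.5,0,0,-3,0],[0.5,-3,0,-3,0],[0.5,-6,0,-3,0],[-1,-9,0,-3,0],[-1,-10.5,0,-3,0],[-1,-10.5,0,-3,0],[-1,-10.5,0,-3,0],[-1,-10.5,0,-3,0],[-1,-10.5,0,-3,0],[-1,-10.5,0,-3,0],[-1,-10.5,0,-3,0],[-1,-10.5,0,-3,0]]
  ]
}}

```text
time_s: 3.97
ee_pos: [0.5544, -0.411, 0.0382]
ee_rot: [3.142, 0.0, 1.509]
contact_force: [1.2, -0.7, 0.9]
gripper_width: -0.0001
```

```bash
python3 - <<'E'
from h import *
p,d,c=snap("wrist","w3")
go(.564,-.274,.006,1.52);P=cloud(d,c)
for v in range(180,330,10): print(v,d[v,320],P[v,320].round(4))
E
```

```text
t 4.02 at [ 0.5543 -0.4111  0.0381] rot [3.142 0.    1.508] shift cm [13.74  0.11  3.21] turn -0.7 w -1.4181082486810951e-05
180 0.20914556 [ 5.571e-01 -3.873e-01 -5.000e-04]
190 0.21169472 [ 0.5567 -0.3938 -0.0013]
200 0.21296316 [ 0.5563 -0.4002 -0.0009]
210 0.2142958 [ 5.559e-01 -4.067e-01 -5.000e-04]
220 0.21567266 [ 5.555e-01 -4.132e-01 -1.000e-04]
230 0.21785101 [ 5.551e-01 -4.202e-01 -5.000e-04]
240 0.14705884 [ 0.556  -0.3999  0.0673]
250 0.13680404 [ 0.5559 -0.3999  0.078 ]
260 0.12789233 [ 0.5559 -0.4     0.0872]
270 0.12076773 [ 0.5558 -0.4004  0.0947]
280 0.1163943 [ 0.5557 -0.4017  0.0996]
290 0.11732604 [ 0.5555 -0.4055  0.0997]
300 0.11730239 [ 0.5553 -0.4088  0.1006]
310 0.12010987 [ 0.555  -0.4138  0.0991]
320 0.11927787 [ 0.5548 -0.4167  0.1007]
```

View pics/w3.png

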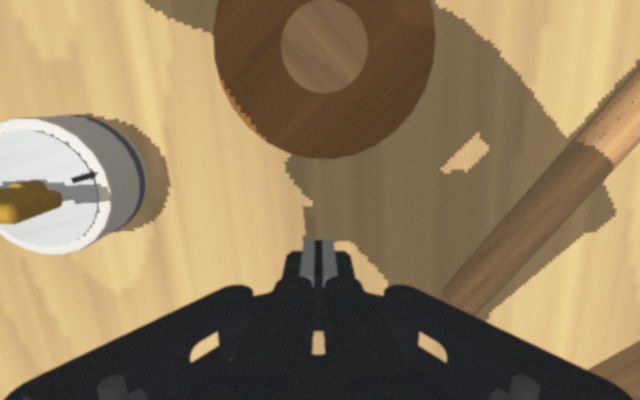

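{"fn": "servo_tool", "kwargs": {
  "plan": [
    [[0.5,0,0,0,0],[0.5,0,0,0,0],[0.5,0,0,1,0],[0.5,0,0,2,0],[0.5,0,0,3,0],[0.5,0,0,3.5,0],[0.5,0,0,4,0],[0.5,0,0,4.5,0],[0.5,0,0,5,0],[0.5,0,0,5.3,0],[0.5,0,0,5.6,0],[0.5,0,0,5.6,0]]
  ]
}}

```text
time_s: 5.02
ee_pos: [0.554, -0.4113, -0.0186]
ee_rot: [-3.141, -0.0, 1.508]
contact_force: [-0.2, -0.5, 0.4]
gripper_width: 0.0645
```

```bash
python3 - <<'E'
from h import *
p,d,c=snap("wrist","w4")
go(.564,-.274,-.02,1.52);P=cloud(d,c)
for u,v in [(240,250),(232,260),(215,285),(405,260),(400,250)]: print(u,v,d[v,u],P[v,u].round(4))
E
```

```text
t 5.07 at [ 0.5541 -0.4114 -0.0181] rot [-3.141 -0.     1.508] shift cm [13.78  0.12  0.19] turn -0.7 w 0.06421288531800409
240 250 0.1372235 [ 0.5231 -0.3984  0.0209]
232 260 0.12831968 [ 0.5221 -0.3984  0.0302]
215 285 0.109860554 [ 0.5213 -0.3982  0.0493]
405 260 0.12858817 [ 0.5879 -0.4027  0.0298]
400 250 0.13808385 [ 0.5883 -0.4029  0.02  ]
```

View pics/w4.png

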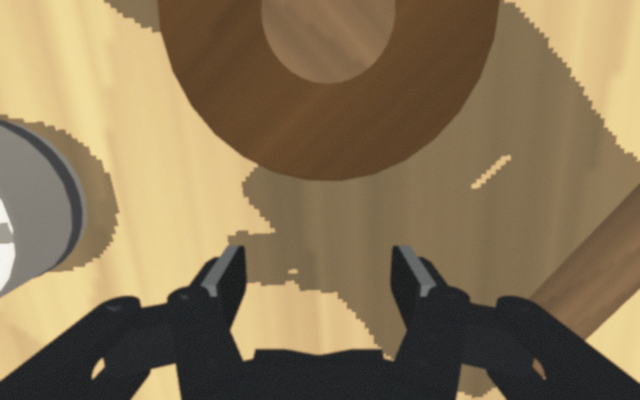

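{"fn": "servo_tool", "kwargs": {
  "plan": [
    [[0.5,1.2,0.05,0,0],[0.5,2.4,0.1,0,0],[0.5,3.4,0.1,0,0],[0.5,4.2,0.1,0,0],[0.5,5,0.1,0,0],[0.5,5.8,0.1,0,0],[0.5,6.6,0.1,0,0],[0.5,7.4,0.1,0,0],[0.5,8.2,0.1,0,0],[0.5,9,0.1,0,0],[0.5,9.8,0.1,0,0],[0.5,10.5,0.1,0,0]]
  ]
}}

```text
time_s: 6.07
ee_pos: [0.5619, -0.3061, -0.0178]
ee_rot: [3.141, 0.0, 1.508]
contact_force: [0.0, -4.1, 2.7]
gripper_width: 0.0638
```

```bash
python3 - <<'E'
from h import *
p,d,c=snap("wrist","w5")
go(.564,-.274,-.02,1.52);P=cloud(d,c)
E
```

```text
t 6.12 at [ 0.5619 -0.3047 -0.0179] rot [-3.141e+00 -1.000e-03  1.509e+00] shift cm [3.07 0.02 0.21] turn -0.6 w 0.06369513231923174
```

View pics/w5.png

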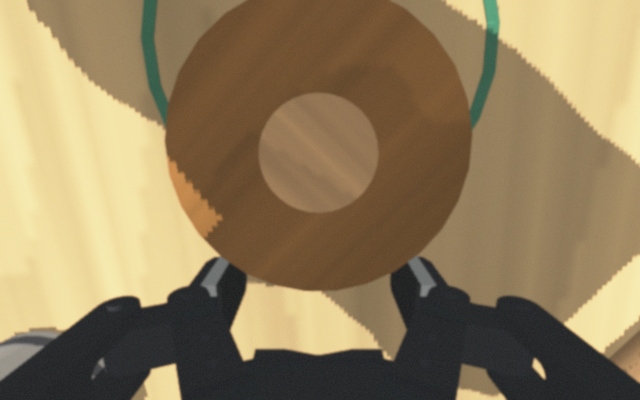

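```bash
python3 - <<'E'
from h import *
p,d,c=load("w5")
print(pz(c,318,153,.036), pz(c,147,20,0),pz(c,493,20,0))
E
```

```text
[ 0.5652742  -0.25398269  0.036     ] [ 0.50021268 -0.20128397  0.        ] [ 0.63804846 -0.21009306  0.        ]
```

{"fn": "servo_tool", "kwargs": {
  "plan": [
    [[0.5,0.8,0,0,0],[0.5,1.6,0,0,0],[0.5,2.2,0,0,0],[0.5,2.7,0,0,0],[0.5,3.1,0,0,0],[0.5,3.1,0,0,0],[0.5,2,0,0,0],[0.5,0,0,0,0],[0.5,-3,0,0,0],[0.5,-3,0,-3,0],[0.5,-3,0,-7,0],[0.5,-3,0,-11,0]]
  ]
}}

```text
time_s: 7.12
ee_pos: [0.5588, -0.3374, 0.092]
ee_rot: [-3.139, -0.003, 1.506]
contact_force: [1.1, -0.7, -0.0]
gripper_width: 0.0641
```

```bash
python3 - <<'E'
from h import *
p,d,c=snap("wrist","w6")
go(.667,.12,.12,1.03);P=cloud(d,c)
E
```

```text
t 7.17 at [ 0.5619 -0.3396  0.1018] rot [3.132 0.007 1.507] shift cm [46.53  7.56 -1.82] turn 27.3 w 0.06402494807850873
```

View pics/w6.png

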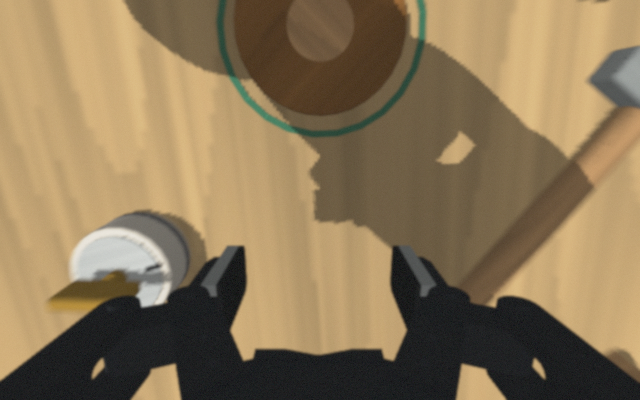

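{"fn": "servo_tool", "kwargs": {
  "plan": [
    [[0.5,4,0.6,-2,2.5],[0.5,8,1.3,-4,5],[0.5,12,2,-5,7.5],[0.5,16,2.6,-5,10],[0.5,20,3.3,-5,12.5],[0.5,24,4,-5,15],[0.5,28,4.6,-5,17.5],[0.5,32,5.2,-5,20],[0.5,36,5.9,-5,22.5],[0.5,40,6.5,-5,25],[0.5,44,7.2,-5,27.3],[0.5,46.5,7.6,-5,27.3]]
  ]
}}

```text
time_s: 8.17
ee_pos: [0.6651, 0.126, 0.1413]
ee_rot: [-3.14, -0.0, 1.031]
contact_force: [-0.1, 0.2, -0.3]
gripper_width: 0.0644
```

{"fn": "servo_tool", "kwargs": {
  "plan": [
    [[0.5,0,0,0,0],[0.5,0,0,0,0]]
  ]
}}

```text
time_s: 8.33
ee_pos: [0.6649, 0.1235, 0.1411]
ee_rot: [-3.14, 0.001, 1.034]
contact_force: [-0.3, 0.1, -0.2]
gripper_width: 0.0642
```

```bash
python3 - <<'E'
from h import *
p,d,c=snap("top","t7")
p,d,c=snap("wrist","w7")
go(.667,.12,.12,1.03);P=cloud(d,c)
E
```

```text
t 8.43 at [0.6649 0.1215 0.1416] rot [-3.141e+00  1.000e-03  1.031e+00] shift cm [-0.02  0.26  2.16] turn 0.0 w 0.06405948540395956
```

View pics/w7.png

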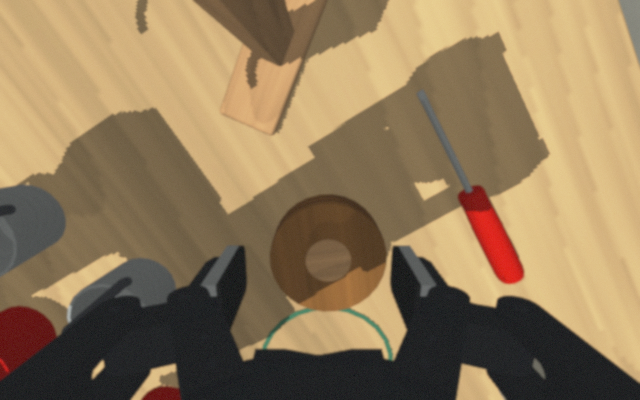

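View pics/t7.png

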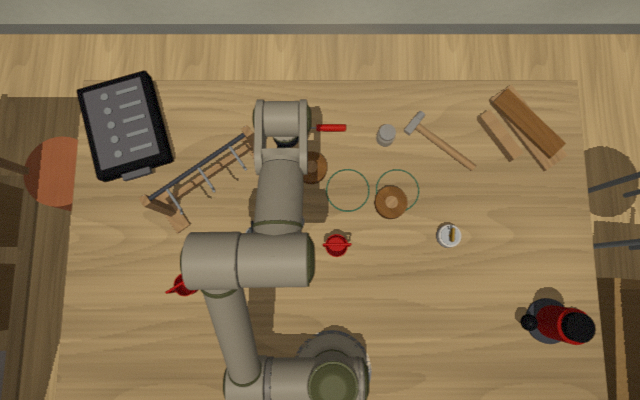

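```bash
python3 - <<'E'
from h import *
p,d,c=load("w7")
print("A",pz(c,328,261,.036),"sd",pz(c,520,280,.02),pz(c,475,187,.02),pz(c,420,92,0.005),"potB?",cloud(d,c)[290,130],cloud(d,c)[230,60])
p,d,c=load("t7")
print("B",pz(c,391,202,.036),"ringL",pz(c,347.5,190,0))
E
```

```text
A [0.64010623 0.06404232 0.036     ] sd [ 0.78247434 -0.05279175  0.02      ] [0.78283691 0.05207175 0.02      ] [0.78089075 0.14636865 0.005     ] potB? [0.49141212 0.13525034 0.05895828] [0.43279537 0.20990584 0.00828647]
B [ 0.52054301 -0.19526074  0.036     ] ringL [ 0.56633141 -0.05832904  0.        ]
```

{"fn": "servo_tool", "kwargs": {
  "plan": [
    [[0.5,0.4,0.8,3,0],[0.5,0.4,0.8,6,0],[0.5,0.4,0.8,9,0],[0.5,0.4,0.8,11,0],[0.5,0.4,0.8,13,0],[0.5,0.4,0.8,14.5,0],[0.5,0.4,0.8,15.5,0],[0.5,0.4,0.8,15.9,0],[0.5,0.4,0.8,15.9,0],[0.5,0.4,0.8,15.9,0]]
  ]
}}

```text
time_s: 9.27
ee_pos: [0.6744, 0.1214, -0.0161]
ee_rot: [3.141, -0.001, 1.031]
contact_force: [0.2, 0.4, 0.4]
gripper_width: 0.0642
```

```bash
python3 - <<'E'
from h import *
go(.592,-.016,-.018,1.03)
E
```

```text
t 9.27 at [ 0.6744  0.1214 -0.0161] rot [ 3.141e+00 -1.000e-03  1.031e+00] shift cm [-16.02  -0.     0.19] turn 0.0 w 0.06415098253871689
```

{"fn": "servo_tool", "kwargs": {
  "plan": [
    [[0.5,-1.2,0,0,0],[0.5,-2.3,0,0,0],[0.5,-3.3,0,0,0],[0.5,-4.3,0,0,0],[0.5,-5.3,0,0,0],[0.5,-6.3,0,0,0],[0.5,-7.3,0,0,0],[0.5,-8.3,0,0,0],[0.5,-9.3,0,0,0],[0.5,-10.3,0,0,0],[0.5,-11.3,0,0,0],[0.5,-12,0,0,0]]
  ]
}}

```text
time_s: 10.27
ee_pos: [0.6122, 0.0181, -0.0163]
ee_rot: [3.14, -0.001, 1.031]
contact_force: [2.9, 4.0, 4.5]
gripper_width: 0.0642
```

```bash
python3 - <<'E'
from h import *
p,d,c=snap("side","s8")
q=p[140:300,200:420,::-1];cv2.imwrite("pics/s8c.png",cv2.resize(q,None,fx=3.5,fy=3.5,interpolation=2))
p,d,c=snap("top","t8")
q=p[130:250,280:480,::-1];cv2.imwrite("pics/t8c.png",cv2.resize(q,None,fx=4,fy=4,interpolation=2))
go(.592,-.016,-.018,1.03)
E
```

```text
t 10.37 at [ 0.6116  0.0176 -0.0167] rot [3.142e+00 1.000e-03 1.030e+00] shift cm [-3.89  0.05  0.13] turn 0.0 w 0.0640822360319298
```

View pics/t8c.png

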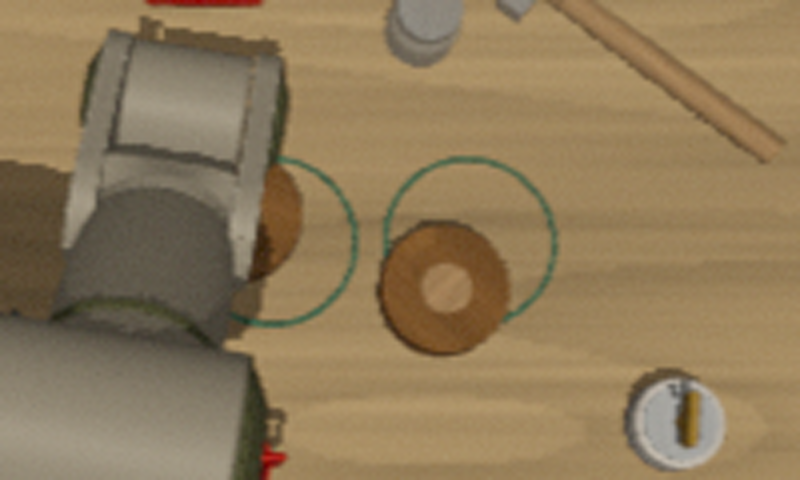

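View pics/s8c.png

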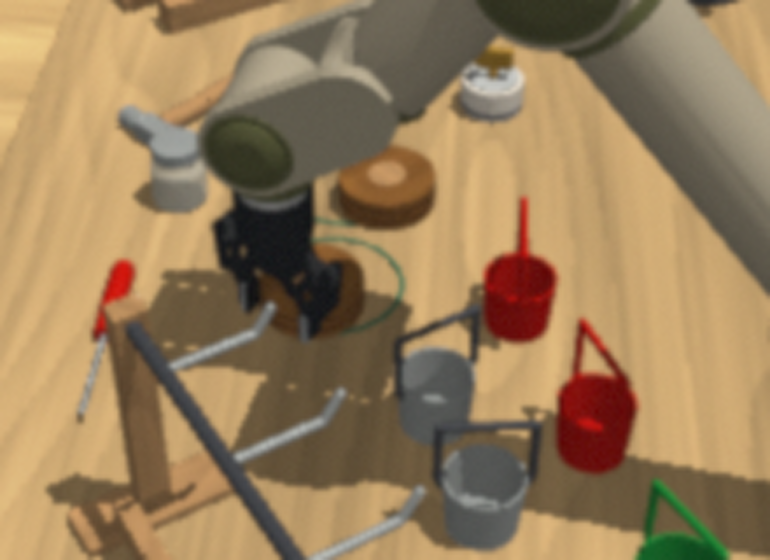

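{"fn": "servo_tool", "kwargs": {
  "plan": [
    [[0.5,-1,0,0,0],[0.5,-1.9,0,0,0],[0.5,-2.7,0,0,0],[0.5,-3.3,0,0,0],[0.5,-3.8,0,0,0],[0.5,-3.8,0,0,0],[0.5,-2.5,0,0,0],[0.5,0,0,0,0],[0.5,3,0,0,0],[0.5,3,0,-4,0],[0.5,3,0,-8,0],[0.5,3,0,-12,0]]
  ]
}}

```text
time_s: 11.37
ee_pos: [0.6273, 0.0463, 0.1034]
ee_rot: [-3.139, 0.002, 1.033]
contact_force: [0.5, 0.0, -0.1]
gripper_width: 0.0642
```

```bash
python3 - <<'E'
from h import *
p,d,c=snap("wrist","w9")
go(.45,-.15,.12,1.03)
E
```

```text
t 11.42 at [0.6309 0.0457 0.1127] rot [ 3.131 -0.004  1.033] shift cm [-26.08  -5.51  -0.73] turn 0.2 w 0.0642713932235173
```

View pics/w9.png

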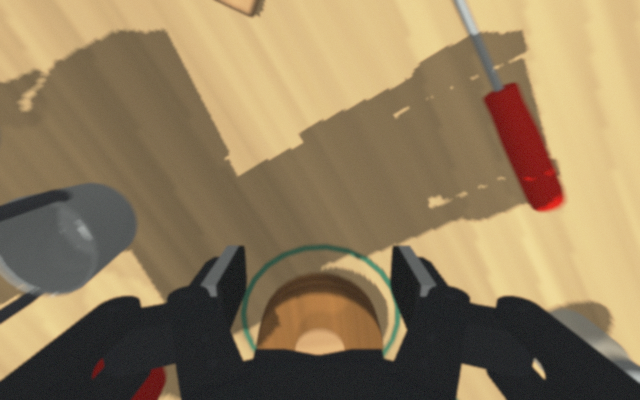

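```bash
python3 - <<'E'
from h import *
go(.45,-.16,.12,-.49)
E
```

```text
t 11.42 at [0.6309 0.0457 0.1127] rot [ 3.131 -0.004  1.033] shift cm [-26.94  -5.    -0.73] turn 87.3 w 0.0642713932235173
```

{"fn": "servo_tool", "kwargs": {
  "plan": [
    [[0.5,-2,-0.4,-0.4,7],[0.5,-4,-0.8,-0.7,14],[0.5,-6.5,-1.2,-0.7,21],[0.5,-9,-1.7,-0.7,28],[0.5,-11.5,-2.1,-0.7,35],[0.5,-14,-2.6,-0.7,42],[0.5,-16.5,-3,-0.7,49],[0.5,-19,-3.5,-0.7,56],[0.5,-21.5,-4,-0.7,63],[0.5,-24,-4.5,-0.7,70],[0.5,-26,-4.8,-0.7,77],[0.5,-27,-5,-0.7,84]]
  ]
}}

```text
time_s: 12.42
ee_pos: [0.445, -0.1622, 0.1097]
ee_rot: [3.141, 0.001, -0.442]
contact_force: [0.5, -0.2, -0.4]
gripper_width: 0.0637
```

{"fn": "servo_tool", "kwargs": {
  "plan": [
    [[0.5,0,0,0,3.3],[0.5,0,0,0,3.3],[0.5,0,0,0,3.3]]
  ]
}}

```text
time_s: 12.67
ee_pos: [0.4463, -0.1609, 0.1098]
ee_rot: [3.141, 0.001, -0.49]
contact_force: [0.4, 0.1, 0.2]
gripper_width: 0.064
```

```bash
python3 - <<'E'
from h import *
p,d,c=snap("wrist","w10")
p,d,c=snap("top","t10")
go(.45,-.16,.12,-.49)
E
```

```text
t 12.77 at [ 0.4464 -0.1608  0.1098] rot [ 3.142  0.    -0.49 ] shift cm [ 0.29 -0.24 -1.02] turn 0.0 w 0.06422320331622357
```

View pics/w10.png

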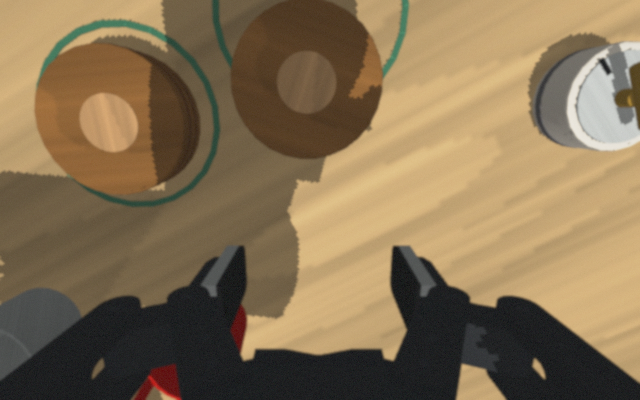

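View pics/t10.png

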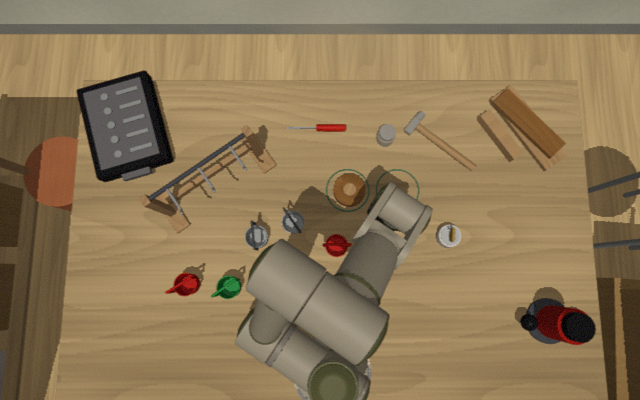

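```bash
python3 - <<'E'
from h import *
p,d,c=load("w10")
print("A",pz(c,109,123,.036),"B",pz(c,307,82,.036))
hsv=cv2.cvtColor(p,cv2.COLOR_RGB2HSV);m=(hsv[...,0]>60)&(hsv[...,0]<95)&(hsv[...,1]>80)&(hsv[...,2]>60)
ys,xs=np.where(m)
Q=np.array([pz(c,u,v,0)[:2] for u,v in zip(xs,ys)])
from scipy.optimize import least_squares
for x0 in[(.567,-.058),(.567,-.222)]:
    k=abs(np.hypot(*(Q-x0).T)-.0695)<.012
    r=least_squares(lambda s:np.hypot(*(Q[k]-s).T)-.0695,x0,loss='soft_l1',f_scale=.003);print(k.sum(),r.x,np.abs(r.fun).mean())
p,d,c=load("t10")
q=p[150:230,300:420,::-1];cv2.imwrite("pics/t10c.png",cv2.resize(q,None,fx=6,fy=6,interpolation=2))
E
```

```text
A [ 0.56520711 -0.05958128  0.036     ] B [ 0.52397955 -0.1939537   0.036     ]
1519 [ 0.5691593 -0.0552025] 0.0007606476351939539
561 [ 0.56761359 -0.21884588] 0.0007648495810231135
```

View pics/t10c.png

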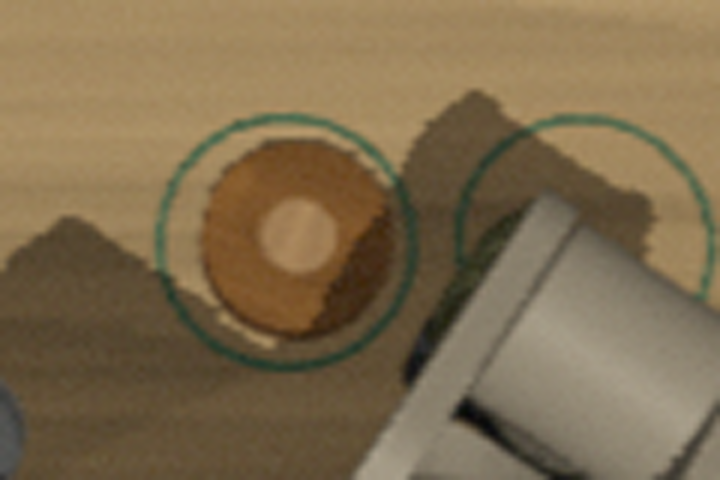

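```bash
python3 - <<'E'
from h import *
go(.455,-.1546,-.018,-.52)
go(.525,-.1946,-.018,-.52,(.455,-.1546,-.018,-.52))
E
```

```text
t 12.77 at [ 0.4464 -0.1608  0.1098] rot [ 3.142  0.    -0.49 ] shift cm [ 0.47 -0.95 12.78] turn 1.7 w 0.06422320331622357
t 12.77 at [ 0.4464 -0.1608  0.1098] rot [ 3.142  0.    -0.49 ] shift cm [ 8.06 -0.01 -0.  ] turn -0.0 w 0.06422320331622357
```

{"fn": "servo_tool", "kwargs": {
  "plan": [
    [[0.5,0.5,-0.9,3,1.7],[0.5,0.5,-0.9,6,1.7],[0.5,0.5,-0.9,9,1.7],[0.5,0.5,-0.9,11,1.7],[0.5,0.5,-0.9,12.4,1.7],[0.5,0.5,-0.9,12.8,1.7],[0.5,0.5,-0.9,12.8,1.7]]
  ]
}}

```text
time_s: 13.35
ee_pos: [0.4546, -0.1552, -0.0187]
ee_rot: [-3.142, 0.002, -0.52]
contact_force: [0.0, 0.8, 0.2]
gripper_width: 0.0643
```

{"fn": "servo_tool", "kwargs": {
  "plan": [
    [[0.5,1.2,0,0,0],[0.5,2.4,0,0,0],[0.5,3.2,0,0,0],[0.5,4,0,0,0],[0.5,4.8,0,0,0],[0.5,5.6,0,0,0],[0.5,6.3,0,0,0],[0.5,6.8,0,0,0],[0.5,7,0,0,0],[0.5,7,0,0,0]]
  ]
}}

```text
time_s: 14.18
ee_pos: [0.5157, -0.1906, -0.0175]
ee_rot: [3.142, -0.0, -0.522]
contact_force: [-1.4, 1.6, 1.9]
gripper_width: 0.0638
```

```bash
python3 - <<'E'
from h import *
p,d,c=snap("wrist","w11")
go(.525,-.1946,-.018,-.52)
E
```

```text
t 14.23 at [ 0.5157 -0.1906 -0.0176] rot [ 3.142e+00 -1.000e-03 -5.220e-01] shift cm [ 1.01 -0.12  0.04] turn -0.1 w 0.06416065825909952
```

View pics/w11.png

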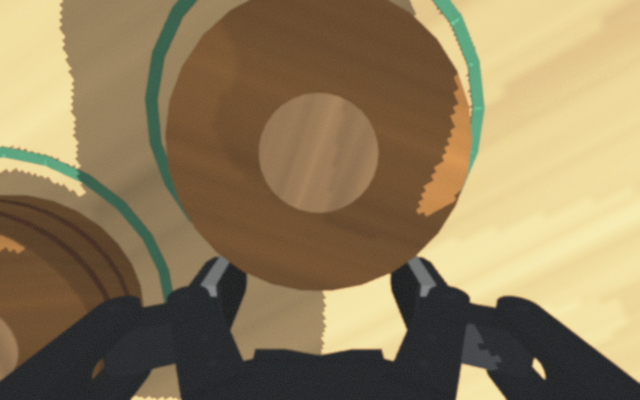

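{"fn": "servo_tool", "kwargs": {
  "plan": [
    [[0.5,0.5,0,0,0],[0.5,0.9,0,0,0],[0.5,1.2,0,0,0],[0.5,1.2,0,0,0],[0.5,0,0,0,0],[0.5,-3,0,0,0],[0.5,-4,0,0,0],[0.5,-4,0,-4,0],[0.5,-4,0,-8,0],[0.5,-4,0,-12,0],[0.5,-4,0,-14,0],[0.5,-4,0,-14,0]]
  ]
}}

```text
time_s: 15.23
ee_pos: [0.4832, -0.1721, 0.1267]
ee_rot: [3.141, -0.011, -0.522]
contact_force: [0.4, -0.3, 0.6]
gripper_width: 0.0642
```

```bash
python3 - <<'E'
from h import *
p,d,c=snap("wrist","w12")
go(.4122,-.3736,.12,3.1)
E
```

```text
t 15.28 at [ 0.4821 -0.1715  0.1241] rot [ 3.141 -0.006 -0.522] shift cm [ 4.02 21.    0.41] turn 152.5 w 0.06419088822306876
```

View pics/w12.png

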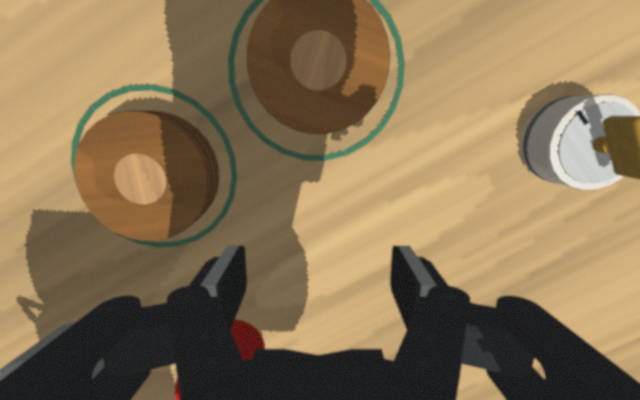

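```bash
python3 - <<'E'
from h import *
go(.40,.08,.20,.596)
E
```

```text
t 15.28 at [ 0.4821 -0.1715  0.1241] rot [ 3.141 -0.006 -0.522] shift cm [-19.65 -17.71  -7.59] turn -64.1 w 0.06419088822306876
```

{"fn": "servo_tool", "kwargs": {
  "plan": [
    [[0,-1,-1,-3,-6],[0,-2,-2,-6,-12],[0,-4,-3.5,-7.6,-18],[0,-6,-5.3,-7.6,-24],[0,-8,-7,-7.6,-30],[0,-10,-9,-7.6,-36],[0,-12,-11,-7.6,-42],[0,-14,-12.6,-7.6,-48],[0,-16,-14.4,-7.6,-54],[0,-18,-16.2,-7.6,-60],[0,-19.6,-17.7,-7.6,-64],[0,-19.6,-17.7,-7.6,-64]]
  ]
}}

```text
time_s: 16.28
ee_pos: [0.3976, 0.0831, 0.1968]
ee_rot: [-3.14, 0.001, 0.602]
contact_force: [-0.5, 0.2, 0.2]
gripper_width: 0.0429
```

{"fn": "servo_tool", "kwargs": {
  "plan": [
    [[0,0,0,0,0],[0,0,0,0,0],[0,0,0,0,0]]
  ]
}}

```text
time_s: 16.53
ee_pos: [0.3994, 0.0798, 0.1975]
ee_rot: [-3.141, 0.001, 0.593]
contact_force: [0.1, -0.6, 0.8]
gripper_width: 0.0429
```

```bash
python3 - <<'E'
from h import *
p,d,c=snap("wrist","w13")
p,d,c=snap("top","t13")
go(.40,.08,.20,.596)
E
```

```text
t 16.63 at [0.3994 0.0798 0.1977] rot [-3.141  0.     0.593] shift cm [ 0.06  0.02 -0.23] turn -0.2 w 0.042584976398525765
```

View pics/w13.png

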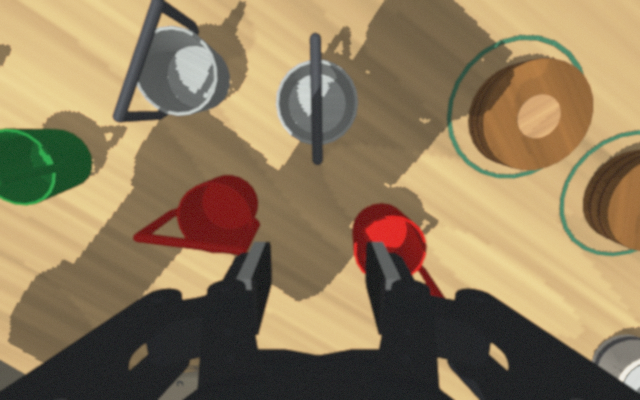

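View pics/t13.png

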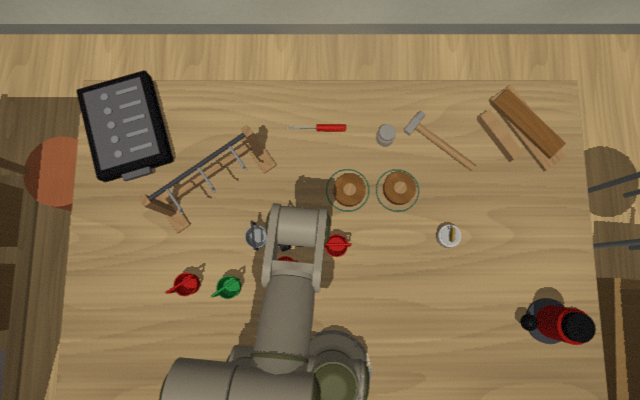

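```bash
python3 - <<'E'
from h import *
p,d,c=load("w13")
for n,a,b in [("B",(316,38),(318,160)),("A",(157,2),(121,115))]:
    X,Y=pz(c,*a,.121),pz(c,*b,.121);e=X-Y;print(n,X,Y,"mid",(X+Y)/2,"len",np.linalg.norm(e),"ang",np.arctan2(e[1],e[0]))
P=cloud(d,c);print(P[100,317],P[60,317],P[60,139],P[50,140:144])
E
```

```text
B [0.4913417  0.14321255 0.121     ] [0.42498284 0.09697227 0.121     ] mid [0.45816227 0.12009241 0.121     ] len 0.0808805355237385 ang 0.6085895100500675
A [0.45181235 0.24001951 0.121     ] [0.37424227 0.22892889 0.121     ] mid [0.41302731 0.2344742  0.121     ] len 0.07835891472025389 ang 0.14201292918497596
[0.45907834 0.12073117 0.12409224] [0.48017247 0.13490032 0.12399448] [0.41436408 0.2326106  0.12447199] [[0.42022094 0.23497205 0.12405271]
 [0.42053002 0.23462595 0.12364422]
 [0.42099439 0.23374706 0.12432381]
 [0.42122659 0.23366929 0.12336028]]
```

```bash
python3 - <<'E'
from h import *
print(robot.grip_point_offset)
go(.476,.133,.074,.605)
E
```

```text
0.0187
t 16.63 at [0.3994 0.0798 0.1977] rot [-3.141  0.     0.593] shift cm [ 9.33 -0.13 12.37] turn -0.7 w 0.042584976398525765
```

{"fn": "servo_tool", "kwargs": {
  "plan": [
    [[0,3,0,0,-0.7],[0,6,-0.1,0,-0.7],[0,9.3,-0.1,0,-0.7],[0,9.3,-0.1,2,-0.7],[0,9.3,-0.1,4,-0.7],[0,9.3,-0.1,6,-0.7],[0,9.3,-0.1,7.5,-0.7],[0,9.3,-0.1,7.5,-0.7],[0,9.3,-0.1,7.5,-0.7]]
  ]
}}

```text
time_s: 17.38
ee_pos: [0.4756, 0.133, 0.1229]
ee_rot: [-3.141, 0.001, 0.606]
contact_force: [0.2, -0.5, 0.5]
gripper_width: 0.0426
```

```bash
python3 - <<'E'
from h import *
p,d,c=snap("wrist","w14")
go(.476,.133,.074,.605)
E
```

```text
t 17.43 at [0.4761 0.1331 0.1236] rot [ 3.141e+00 -1.000e-03  6.060e-01] shift cm [-0.01  0.    4.96] turn 0.1 w 0.04245369511124043
```

View pics/w14.png

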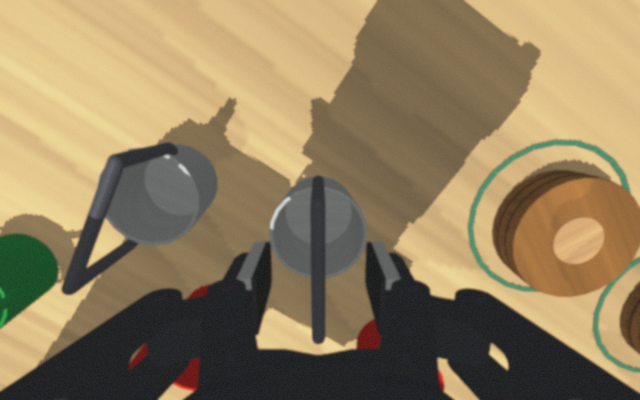

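{"fn": "servo_tool", "kwargs": {
  "plan": [
    [[0,0,0,1.5,0],[0,0,0,3,0],[0,0,0,4.2,0],[0,0,0,5,0],[0,0,0,5,0],[-1,0,0,5,0],[-1,0,0,5,0],[-1,0,0,5,0],[-1,0,0,5,0],[-1,0,0,5,0],[-1,0,0,5,0],[-1,0,0,5,0]]
  ],
  "newtons": 50
}}

```text
time_s: 18.43
ee_pos: [0.4761, 0.1336, 0.074]
ee_rot: [3.141, -0.002, 0.607]
contact_force: [-0.4, 0.6, 6.7]
gripper_width: 0.0062
```

```bash
python3 - <<'E'
from h import *
p,d,c=snap("wrist","w15")
go(.476,.133,.074,.605)
E
```

```text
t 18.48 at [0.4761 0.1335 0.074 ] rot [ 3.14e+00 -2.00e-03  6.07e-01] shift cm [-0.04  0.04 -0.  ] turn 0.1 w 0.006411145149495903
```

View pics/w15.png

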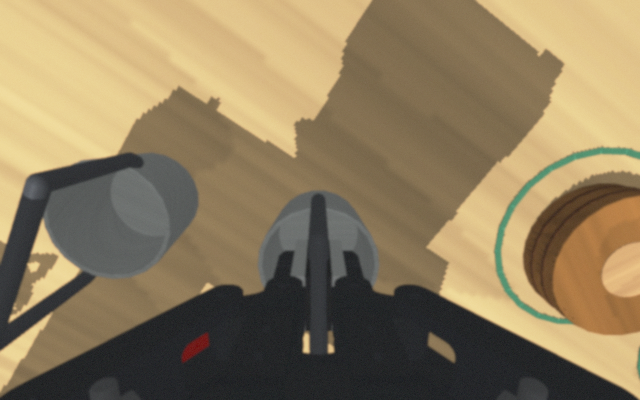

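{"fn": "servo_tool", "kwargs": {
  "plan": [
    [[-1,0,0,-0.5,0],[-1,0,0,-1,0],[-1,0,0,-2,0],[-1,0,0,-3,0],[-1,0,0,-3,0]]
  ]
}}

```text
time_s: 18.9
ee_pos: [0.4764, 0.1335, 0.1048]
ee_rot: [3.14, -0.003, 0.607]
contact_force: [1.1, -0.0, -1.1]
gripper_width: 0.0061
```

```bash
python3 - <<'E'
from h import *
p,d,c=snap("wrist","w16")
go(.476,.133,.074,.605)
p,d,c=snap("side","s16")
q=p[140:320,220:440,::-1];cv2.imwrite("pics/s16c.png",cv2.resize(q,None,fx=3.3,fy=3.3,interpolation=2))
E
```

```text
t 18.95 at [0.476  0.1335 0.1038] rot [ 3.141e+00 -2.000e-03  6.070e-01] shift cm [-0.02  0.04  2.98] turn 0.1 w 0.006539853666417111
```

View pics/w16.png

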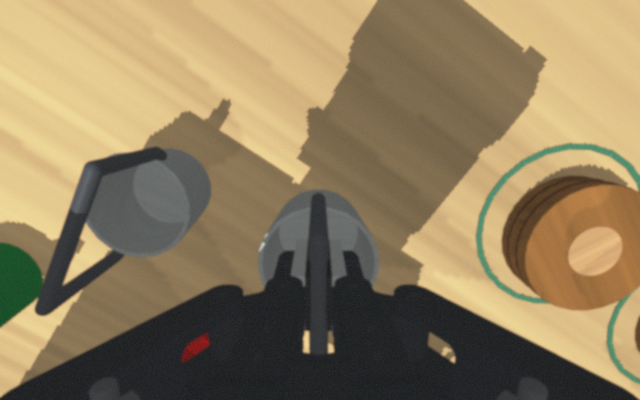

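View pics/s16c.png

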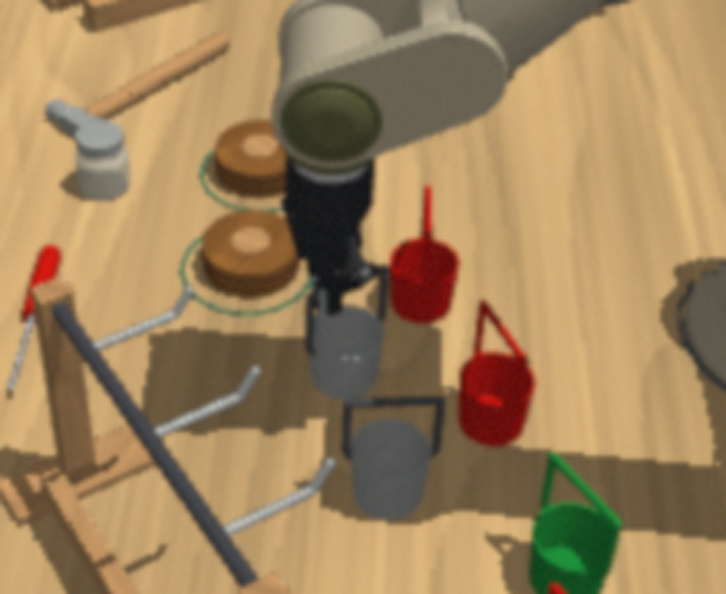

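```bash
python3 - <<'E'
from h import *
go(.523,.223,.228,2.196)
p,d,c=load("w16");P=cloud(d,c);print(P[205:240:8,318])
E
```

```text
t 19.0 at [0.4755 0.1335 0.1031] rot [ 3.141 -0.     0.607] shift cm [  9.01  -4.64 -12.49] turn -91.0 w 0.006122061357536704
[[0.49433206 0.14590246 0.11523514]
 [0.49425361 0.14586197 0.12798905]
 [0.49438279 0.1459643  0.13966287]
 [0.49389136 0.14563219 0.14767333]
 [0.49343596 0.14532412 0.15480815]]
```

{"fn": "servo_tool", "kwargs": {
  "plan": [
    [[-1,0,0,-2,0],[-1,0,0,-4.5,-5],[-1,0,0,-7.5,-12],[-1,1,-0.5,-10,-19],[-1,2,-1,-12.5,-26],[-1,3,-1.6,-12.5,-33],[-1,4,-2.2,-12.5,-40],[-1,5,-2.7,-12.5,-47],[-1,6,-3.2,-12.5,-54],[-1,7,-3.7,-12.5,-61],[-1,8,-4.2,-12.5,-68],[-1,9,-4.6,-12.5,-75]]
  ]
}}

```text
time_s: 20.0
ee_pos: [0.5231, 0.2231, 0.227]
ee_rot: [-3.14, -0.0, 1.922]
contact_force: [-0.1, -0.3, -1.5]
gripper_width: 0.0062
```

{"fn": "servo_tool", "kwargs": {
  "plan": [
    [[-1,0,0,0,-6],[-1,0,0,0,-12],[-1,0,0,0,-16],[-1,0,0,0,-16],[-1,0,0,0,-16],[-1,0,0,0,-16]]
  ]
}}

```text
time_s: 20.5
ee_pos: [0.5231, 0.2226, 0.2276]
ee_rot: [-3.141, -0.0, 2.193]
contact_force: [-0.7, 0.2, -1.8]
gripper_width: 0.0064
```

```bash
python3 - <<'E'
from h import *
p,d,c=snap("wrist","w17")
go(.523,.223,.228,2.196)
p,d,c=snap("side","s17")
q=p[140:320,220:440,::-1];cv2.imwrite("pics/s17c.png",cv2.resize(q,None,fx=3.3,fy=3.3,interpolation=2))
E
```

```text
t 20.55 at [0.5231 0.2225 0.2277] rot [-3.141 -0.     2.194] shift cm [ 0.04  0.02 -0.03] turn -0.1 w 0.006249245754514824
```

View pics/w17.png

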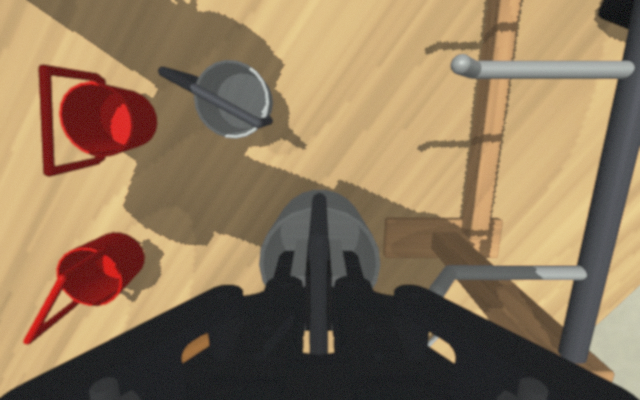

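View pics/s17c.png

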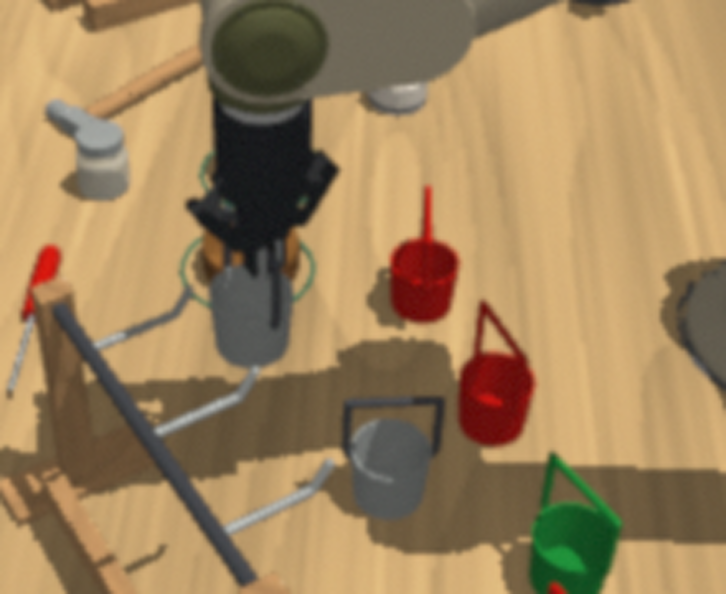

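```bash
python3 - <<'E'
from h import *
p,d,c=load("w17");P=cloud(d,c)
for n,u,v,z in [("mid tip",462,65,.247),("mid elbow",478,69,.229),("mid root",632,69,.229),("h2 elbow",452,271,.229),("h2 root",585,273,.229),("bar",620,180,.232),("barb",570,350,.232)]:
    print(n,pz(c,u,v,z).round(4),P[v,u].round(4))
q=p[40:300,380:640,::-1];cv2.imwrite("pics/w17c.png",cv2.resize(q,None,fx=2.3,fy=2.3,interpolation=2))
a=P[150:360:10,540:640].reshape(-1,3);k=(a[:,2]>.205)&(a[:,2]<.24);print(k.sum());
r=np.array([.81,.585]);print(np.percentile(a[k][:,:2]@r,[2,20,50,80,98]))
E
```

```text
mid tip [0.5221 0.3247 0.247 ] [0.5218 0.3244 0.248 ]
mid elbow [0.5338 0.3336 0.229 ] [0.5322 0.3317 0.2343]
mid root [0.5912 0.3747 0.229 ] [0.5911 0.3746 0.2291]
h2 elbow [0.592 0.25  0.229] [0.591  0.2503 0.2306]
h2 root [0.651  0.2909 0.229 ] [0.6505 0.2908 0.2295]
bar [0.6242 0.3353 0.232 ] [0.625  0.3356 0.2312]
barb [0.6771 0.2524 0.232 ] [0.681  0.252  0.2288]
789
[0.68294212 0.697952   0.69993257 0.70398248 0.70849346]
```

View pics/w17c.png

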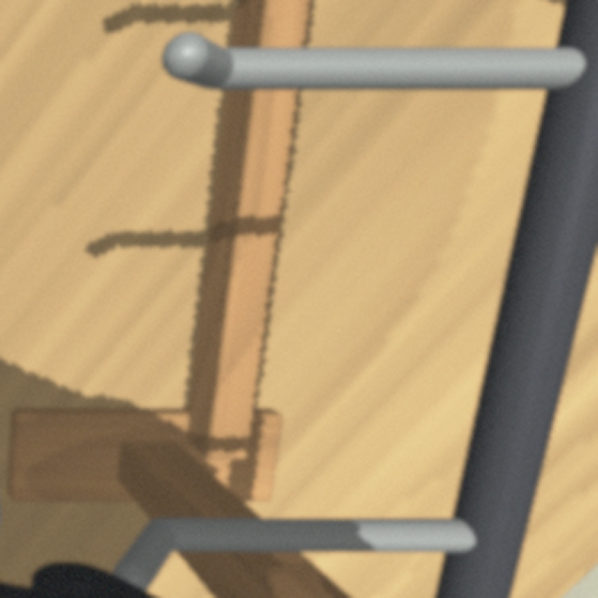

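{"fn": "servo_tool", "kwargs": {
  "plan": [
    [[-1,0.1,0,0.4,0],[-1,0.1,1,0.4,0],[-1,0.1,2,0.4,0],[-1,0.1,3,0.4,0],[-1,0.1,4,0.4,0],[-1,0.1,5,0.4,0],[-1,0.1,6,0.4,0],[-1,0.1,7,0.4,0],[-1,0.1,8,0.4,0],[-1,0.1,9,0.4,0],[-1,0.1,9.8,0.4,0],[-1,0.1,9.8,0.4,0]]
  ]
}}

```text
time_s: 21.6
ee_pos: [0.6027, 0.2813, 0.223]
ee_rot: [-3.141, -0.0, 2.195]
contact_force: [0.5, 0.5, -1.6]
gripper_width: 0.0064
```

```bash
python3 - <<'E'
from h import *
p,d,c=snap("wrist","w18")
go(.603,.281,.186,2.196)
p,d,c=snap("side","s18")
q=p[140:320,220:440,::-1];cv2.imwrite("pics/s18c.png",cv2.resize(q,None,fx=3.3,fy=3.3,interpolation=2))
E
```

```text
t 21.65 at [0.6022 0.2809 0.2232] rot [-3.141 -0.     2.195] shift cm [-0.04  0.07  3.72] turn -0.0 w 0.00643211392473055
```

View pics/w18.png

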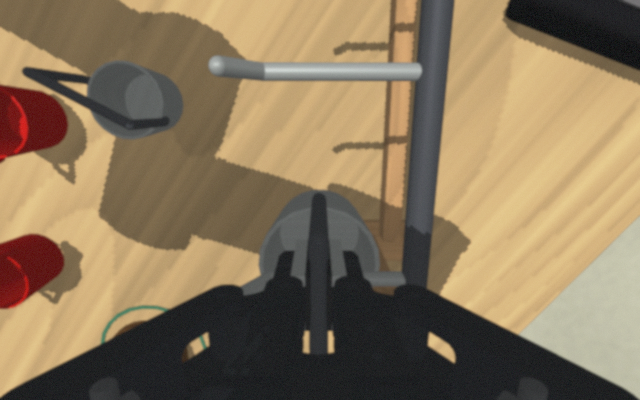

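View pics/s18c.png

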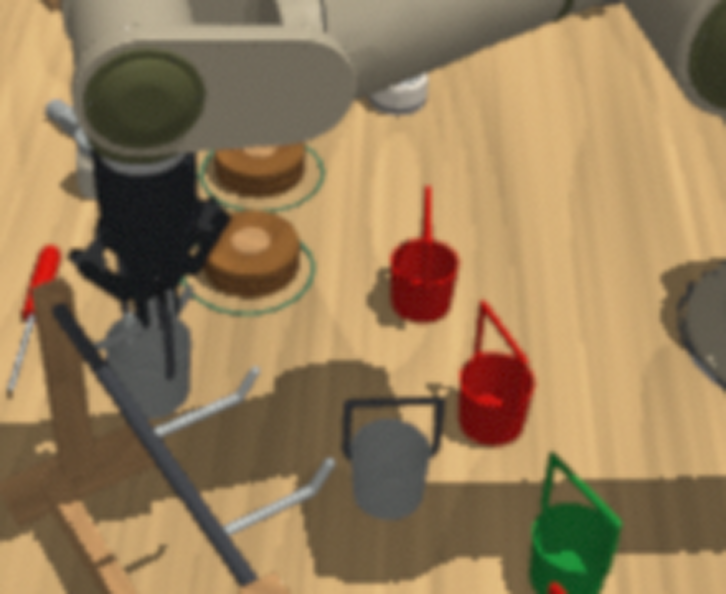

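{"fn": "servo_tool", "kwargs": {
  "plan": [
    [[-1,0,0,0.6,0],[-1,0,0,1.2,0],[-1,0,0,1.8,0],[-1,0,0,2.4,0],[-1,0,0,3,0],[-1,0,0,3.3,0],[-1,0,0,3.5,0],[-1,0,0,3.5,0]]
  ]
}}

```text
time_s: 22.37
ee_pos: [0.602, 0.2807, 0.1886]
ee_rot: [-3.141, -0.0, 2.196]
contact_force: [0.1, -0.1, -1.2]
gripper_width: 0.0063
```

```bash
python3 - <<'E'
from h import *
p,d,c=snap("wrist","w19")
go(.603,.281,.186,2.196)
p,d,c=snap("side","s19")
q=p[140:320,220:440,::-1];cv2.imwrite("pics/s19c.png",cv2.resize(q,None,fx=3.3,fy=3.3,interpolation=2))
E
```

```text
t 22.42 at [0.6021 0.2807 0.189 ] rot [-3.142 -0.     2.196] shift cm [-0.03  0.09  0.3 ] turn -0.0 w 0.006362598056385843
```

View pics/w19.png

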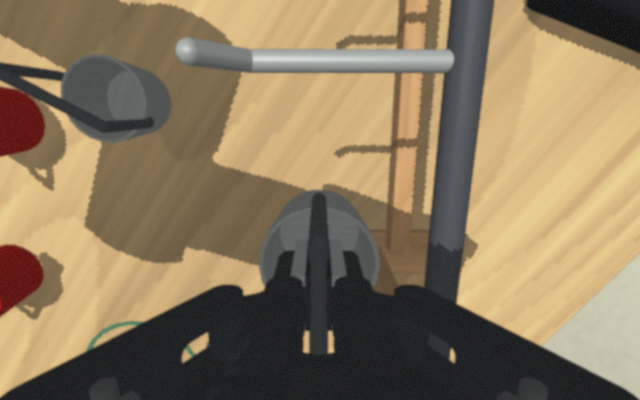

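{"fn": "servo_tool", "kwargs": {
  "plan": [
    [[-1,0,0,0.2,0],[-1,0,0,0.4,0],[-1,0,0,0.4,0]]
  ]
}}

```text
time_s: 22.72
ee_pos: [0.6023, 0.2808, 0.1854]
ee_rot: [3.141, 0.0, 2.196]
contact_force: [0.3, 0.1, 2.2]
gripper_width: 0.0063
```

View pics/s19c.png

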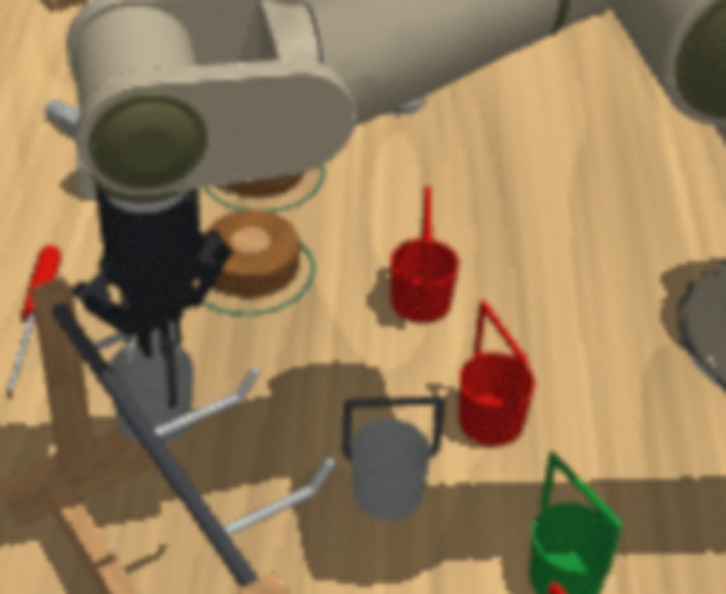

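{"fn": "servo_tool", "kwargs": {
  "plan": [
    [[-0.9,0,0,0,0],[-0.8,0,0,0,0],[-0.6,0,0,0,0],[-0.5,0,0,0,0],[-0.45,0,0,0,0],[-0.45,0,0,-1,0],[-0.45,0,0,-2,0],[-0.45,0,0,-4,0],[-0.45,0,0,-6.5,0],[-0.45,0,0,-9,0],[-0.45,0,0,-9,0],[-0.45,0,0,-9,0]]
  ]
}}

```text
time_s: 23.72
ee_pos: [0.6025, 0.2809, 0.2776]
ee_rot: [3.137, 0.002, 2.196]
contact_force: [0.3, -0.9, 0.6]
gripper_width: 0.0238
```

```bash
python3 - <<'E'
from h import *
p,d,c=snap("wrist","w20")
go(.45,.24,.20,3.28)
p,d,c=snap("side","s20")
q=p[140:320,220:440,::-1];cv2.imwrite("pics/s20c.png",cv2.resize(q,None,fx=3.3,fy=3.3,interpolation=2))
E
```

```text
t 23.77 at [0.6021 0.2807 0.2758] rot [3.14  0.    2.196] shift cm [  5.59 -14.72   7.58] turn -62.1 w 0.02337694532140708
```

View pics/w20.png

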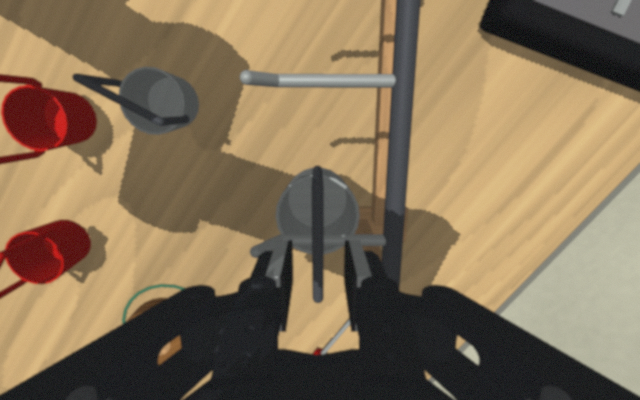

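View pics/s20c.png

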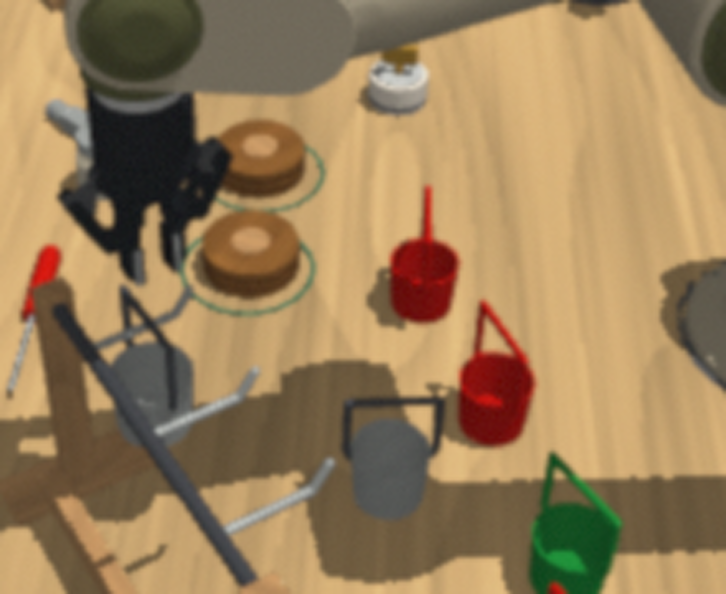

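```bash
python3 - <<'E'
from h import *
go(.4348,.2378,.14,3.29)
E
```

```text
t 23.82 at [0.6019 0.2807 0.2748] rot [-3.141 -0.     2.196] shift cm [  6.3  -16.06  13.48] turn -62.7 w 0.023531987417935087
```

{"fn": "servo_tool", "kwargs": {
  "plan": [
    [[-0.1,0.6,-1.6,0,-6],[-0.1,1.2,-3.2,0,-12],[-0.1,1.9,-4.8,0,-18],[-0.1,2.5,-6.4,0,-24],[-0.1,3.1,-8,0,-30],[-0.1,3.8,-9.6,1,-36],[-0.1,4.4,-11.2,3,-42],[-0.1,5,-12.8,5.5,-48],[-0.1,5.6,-14.4,8.5,-54],[-0.1,6.3,-16,11.5,-60],[-0.1,6.3,-16,13,-62.7],[-0.1,6.3,-16,13,-62.7]]
  ]
}}

```text
time_s: 24.82
ee_pos: [0.4327, 0.2375, 0.1417]
ee_rot: [-3.141, -0.008, -2.992]
contact_force: [1.2, -0.5, -0.1]
gripper_width: 0.0382
```

{"fn": "servo_tool", "kwargs": {
  "plan": [
    [[-0.1,0,0,0,0],[-0.1,0,0,0,0]]
  ]
}}

```text
time_s: 24.98
ee_pos: [0.4364, 0.2385, 0.146]
ee_rot: [3.141, 0.002, -2.995]
contact_force: [0.4, 0.2, 0.5]
gripper_width: 0.0383
```

```bash
python3 - <<'E'
from h import *
p,d,c=snap("wrist","w21")
go(.4348,.2378,.074,3.29)
E
```

```text
t 25.03 at [0.4365 0.2385 0.1461] rot [ 3.141e+00  2.000e-03 -2.995e+00] shift cm [ 0.18 -0.04  7.21] turn -0.1 w 0.038307167999568584
```

View pics/w21.png

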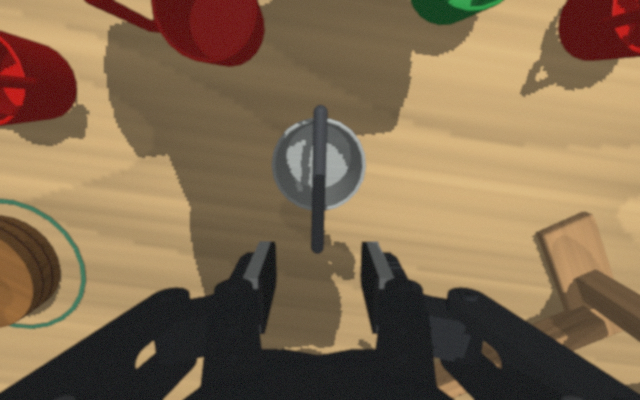

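```bash
python3 - <<'E'
from h import *
p,d,c=load("w21")
X,Y=pz(c,317.5,249,.121),pz(c,321,108,.121);e=X-Y;print(X,Y,(X+Y)/2,np.linalg.norm(e),np.arctan2(e[1],e[0]))
g=(X+Y)/2+.022*e/np.linalg.norm(e);print(g);go(g[0],g[1],.074,np.arctan2(e[1],e[0])+np.pi)
E
```

```text
[0.45279229 0.24030619 0.121     ] [0.37004302 0.23014324 0.121     ] [0.41141765 0.23522472 0.121     ] 0.08337101469679531 0.12220429232944208
[0.43325359 0.23790652 0.121     ]
t 25.03 at [0.4365 0.2385 0.1461] rot [ 3.141e+00  2.000e-03 -2.995e+00] shift cm [ 0.33 -0.01  7.21] turn 1.4 w 0.038307167999568584
```

{"fn": "servo_tool", "kwargs": {
  "plan": [
    [[-0.1,0.3,0,1.5,1.4],[-0.1,0.3,0,3,1.4],[-0.1,0.3,0,4.5,1.4],[-0.1,0.3,0,6,1.4],[-0.1,0.3,0,7.2,1.4],[-0.1,0.3,0,7.2,1.4],[-1,0.3,0,7.2,1.4],[-1,0.3,0,7.2,1.4],[-1,0.3,0,7.2,1.4],[-1,0.3,0,7.2,1.4],[-1,0.3,0,7.2,1.4],[-1,0.3,0,7.2,1.4]]
  ]
}}

```text
time_s: 26.03
ee_pos: [0.4334, 0.2379, 0.0742]
ee_rot: [3.141, 0.003, -3.018]
contact_force: [0.8, -0.9, 6.3]
gripper_width: 0.0064
```

{"fn": "servo_tool", "kwargs": {
  "plan": [
    [[-1,0,0,-0.5,0],[-1,0,0,-1.5,0],[-1,0,0,-3,0],[-1,0,0,-5,0],[-1,0,0,-7,0],[-1,0,0,-7,0]]
  ]
}}

```text
time_s: 26.53
ee_pos: [0.4338, 0.2383, 0.1465]
ee_rot: [3.141, 0.006, -3.018]
contact_force: [-0.7, 0.5, -1.0]
gripper_width: 0.0059
```

```bash
python3 - <<'E'
from h import *
p,d,c=snap("wrist","w22")
# hook0 estimate: h2 seat s=-.146 + .210 ; seat r=.652
r=np.array([.81,.585]);s=np.array([-.585,.81])
S=.652*r+(-.146+.21)*s;print("seat0",S)
G=(.652-.09)*r+(-.146+.21-.022)*s;print("standoff grip",G)
go(G[0],G[1],.2235,2.196)
E
```

```text
seat0 [0.49068 0.43326]
standoff grip [0.43065 0.36279]
t 26.58 at [0.4331 0.2381 0.1446] rot [ 3.141e+00  3.000e-03 -3.018e+00] shift cm [-1.3  12.41 -7.89] turn 61.3 w 0.006146488511092485
```

View pics/w22.png

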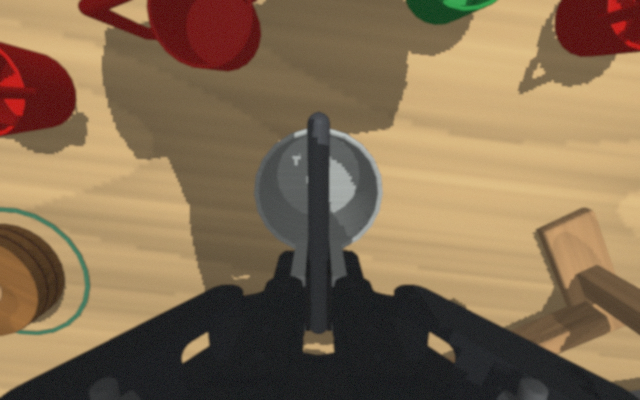

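{"fn": "servo_tool", "kwargs": {
  "plan": [
    [[-1,0,0,-2,0],[-1,0,0,-4.5,5],[-1,-0.1,1,-6.5,12],[-1,-0.3,2.5,-7.9,19],[-1,-0.5,4,-7.9,26],[-1,-0.7,6,-7.9,33],[-1,-0.8,8,-7.9,40],[-1,-1,10,-7.9,47],[-1,-1.2,11.5,-7.9,54],[-1,-1.3,12.4,-7.9,61.3],[-1,-1.3,12.4,-7.9,61.3],[-1,-1.3,12.4,-7.9,61.3]]
  ]
}}

```text
time_s: 27.58
ee_pos: [0.4296, 0.3623, 0.2208]
ee_rot: [-3.139, -0.0, 2.2]
contact_force: [-0.1, -0.4, -1.4]
gripper_width: 0.0062
```

{"fn": "servo_tool", "kwargs": {
  "plan": [
    [[-1,0,0,0,0],[-1,0,0,0,0],[-1,0,0,0,0]]
  ]
}}

```text
time_s: 27.83
ee_pos: [0.4302, 0.3619, 0.222]
ee_rot: [-3.141, 0.0, 2.196]
contact_force: [0.2, -1.2, -1.2]
gripper_width: 0.0062
```

```bash
python3 - <<'E'
from h import *
p,d,c=snap("wrist","w23")
p,d,c=snap("top","t23")
q=p[120:250,130:290,::-1];cv2.imwrite("pics/t23c.png",cv2.resize(q,None,fx=4.5,fy=4.5,interpolation=2))
go(.4307,.3628,.2235,2.196)
E
```

```text
t 27.93 at [0.4302 0.3621 0.2221] rot [3.142 0.    2.196] shift cm [ 0.03  0.08 -0.14] turn -0.0 w 0.005962768598011735
```

View pics/w23.png

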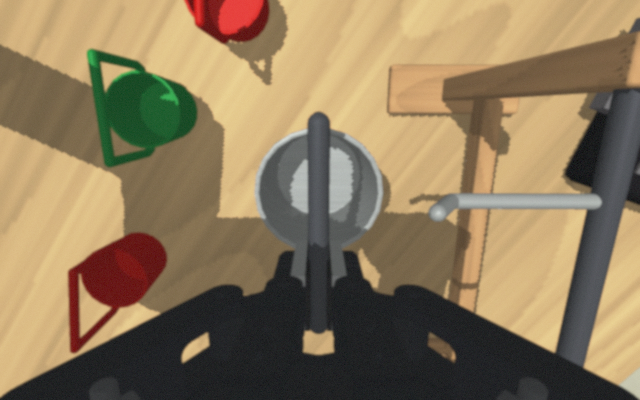

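View pics/t23c.png

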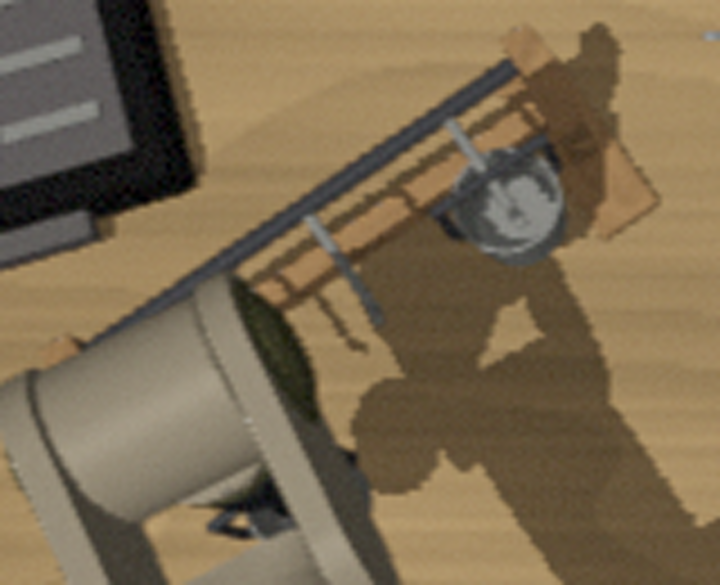

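```bash
python3 - <<'E'
from h import *
p,d,c=load("w23");P=cloud(d,c)
r=np.array([.81,.585]);s=np.array([-.585,.81])
for n,u,v,z in [("tip",438,213,.247),("elbow",455,202,.229),("root",598,202,.229),("bar",612,150,.232),("barend",318,122,.270)]:
    X=pz(c,u,v,z);print(n,X.round(4),"r",X[:2]@r,"s",X[:2]@s,P[v,u].round(3))
o=robot.get_obs()["ee_pos"][:2];print("tool r,s",o@r,o@s)
E
```

```text
tip [0.4599 0.4107 0.247 ] r 0.6127844986670165 s 0.06358973934644335 [0.46  0.411 0.248]
elbow [0.4717 0.4192 0.229 ] r 0.6272879077624263 s 0.06363088575677528 [0.469 0.419 0.235]
root [0.5286 0.4603 0.229 ] r 0.6974311469552297 s 0.06358981859498714 [0.529 0.46  0.228]
bar [0.5123 0.4803 0.232 ] r 0.6958986307486805 s 0.08933837218051166 [0.516 0.482 0.227]
barend [0.3939 0.4121 0.27  ] r 0.560118424193352 s 0.1034032454474196 [0.394 0.412 0.273]
tool r,s 0.5602582159440888 0.04160597749127898
```

{"fn": "servo_tool", "kwargs": {
  "plan": [
    [[-1,0,1,0,0],[-1,0,2,0,0],[-1,0,3,0,0],[-1,0,4,0,0],[-1,0,5,0,0],[-1,0,6,0,0],[-1,0,7,0,0],[-1,0,8,0,0],[-1,0,8.8,0,0],[-1,0,9.2,0,0],[-1,0,9.2,0,0],[-1,0,9.2,0,0]]
  ]
}}

```text
time_s: 28.93
ee_pos: [0.5046, 0.4161, 0.2219]
ee_rot: [-3.141, -0.0, 2.196]
contact_force: [-0.2, -1.1, -0.8]
gripper_width: 0.0061
```

{"fn": "servo_tool", "kwargs": {
  "plan": [
    [[-1,0,0,0.6,0],[-1,0,0,1.2,0],[-1,0,0,1.8,0],[-1,0,0,2.4,0],[-1,0,0,3,0],[-1,0,0,3.3,0],[-1,0,0,3.5,0],[-1,0,0,3.6,0],[-1,0,0,3.6,0]]
  ]
}}

```text
time_s: 29.68
ee_pos: [0.5047, 0.4163, 0.1861]
ee_rot: [3.141, 0.0, 2.196]
contact_force: [-0.5, -0.0, -1.3]
gripper_width: 0.006
```

```bash
python3 - <<'E'
from h import *
p,d,c=snap("wrist","w24")
go(.603,.281,.186,2.196)
p,d,c=snap("side","s24")
q=p[200:400,200:440,::-1];cv2.imwrite("pics/s24c.png",cv2.resize(q,None,fx=3,fy=3,interpolation=2))
E
```

```text
t 29.73 at [0.5048 0.4163 0.1863] rot [3.141 0.    2.196] shift cm [-16.72   0.05   0.03] turn -0.0 w 0.006116192738924448
```

View pics/s24c.png

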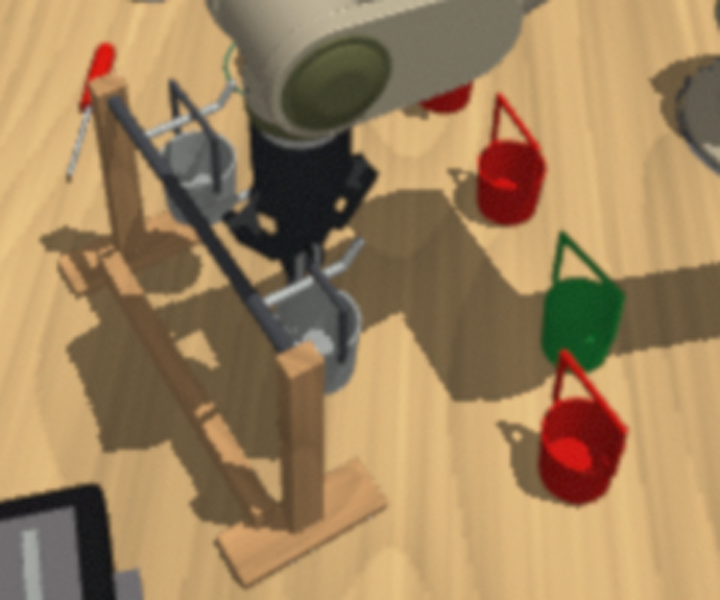

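{"fn": "servo_tool", "kwargs": {
  "plan": [
    [[-1,0,0,0.1,0],[-1,0,0,0.2,0],[-1,0,0,0.25,0]]
  ]
}}

```text
time_s: 30.03
ee_pos: [0.5051, 0.4164, 0.1849]
ee_rot: [3.139, 0.0, 2.196]
contact_force: [-1.3, -1.6, 7.5]
gripper_width: 0.0064
```

Seated; release and rise.

{"fn": "servo_tool", "kwargs": {
  "plan": [
    [[-0.9,0,0,-0.1,0],[-0.8,0,0,-0.2,0],[-0.6,0,0,-0.2,0],[-0.5,0,0,-0.2,0],[-0.45,0,0,-0.2,0],[-0.45,0,0,-1,0],[-0.45,0,0,-2,0],[-0.45,0,0,-4,0],[-0.45,0,0,-6.5,0],[-0.45,0,0,-9,0],[-0.45,0,0,-9,0],[-0.45,0,0,-9,0]]
  ]
}}

```text
time_s: 31.03
ee_pos: [0.505, 0.4165, 0.2759]
ee_rot: [3.137, 0.0, 2.196]
contact_force: [-0.2, 0.1, -1.2]
gripper_width: 0.0237
```

```bash
python3 - <<'E'
from h import *
p,d,c=snap("wrist","w25")
go(.40,-.30,.20,2.8)
p,d,c=snap("side","s25")
q=p[200:400,200:440,::-1];cv2.imwrite("pics/s25c.png",cv2.resize(q,None,fx=3,fy=3,interpolation=2))
E
```

```text
t 31.08 at [0.5047 0.4163 0.2742] rot [3.141 0.    2.196] shift cm [-51.97 -50.39   7.42] turn -34.6 w 0.02373038689996074
```

View pics/s25c.png

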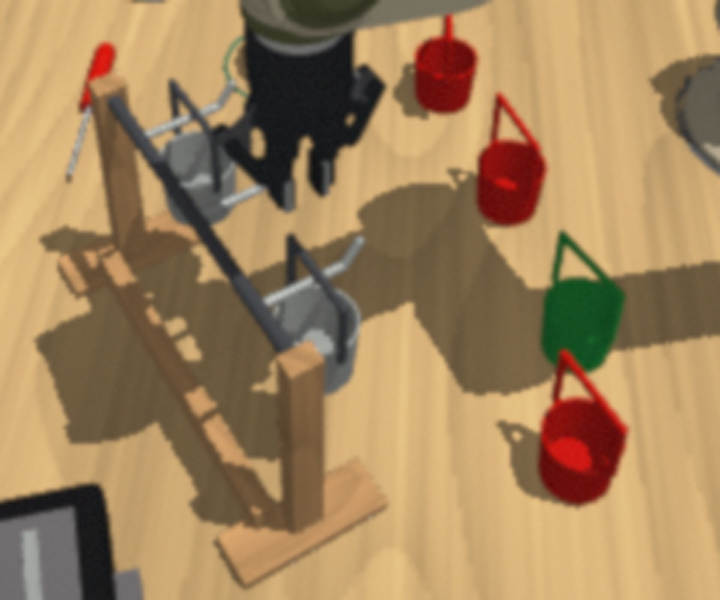

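View pics/w25.png

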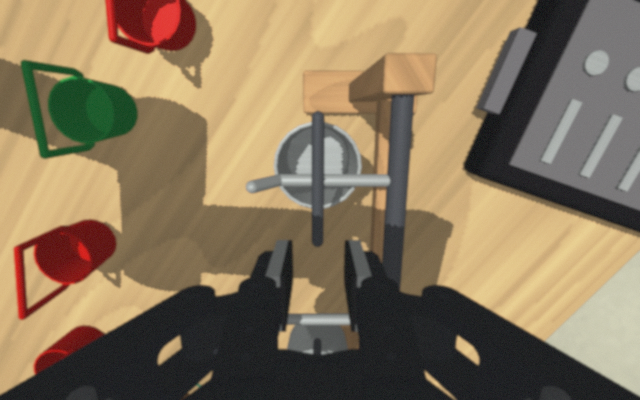

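{"fn": "servo_tool", "kwargs": {
  "plan": [
    [[0,-2,-1.6,0,-2],[0,-4.5,-3.5,0,-5],[0,-7,-5.5,0,-8],[0,-9.5,-7.5,0,-11],[0,-12,-9.5,0,-14],[0,-14.5,-11.5,0,-17],[0,-17,-13.5,0,-20],[0,-19.5,-15.5,0,-23],[0,-22,-17.5,0,-26],[0,-24.5,-19.5,0,-29],[0,-27,-21.5,0,-32],[0,-30,-23.7,0,-35]]
  ]
}}

```text
time_s: 32.13
ee_pos: [0.487, 0.0334, 0.2729]
ee_rot: [-3.142, -0.002, 2.81]
contact_force: [1.1, -0.6, -0.5]
gripper_width: 0.0426
```

```bash
python3 - <<'E'
from h import *
go(.47,-.374,.17,3.14)
E
```

```text
t 32.13 at [0.487  0.0334 0.2729] rot [-3.142e+00 -2.000e-03  2.810e+00] shift cm [-11.66 -39.07  10.29] turn -18.9 w 0.042610925395193296
```

{"fn": "servo_tool", "kwargs": {
  "plan": [
    [[0,-1,-3.5,0,-2],[0,-2,-7,1,-4],[0,-3,-10.5,2,-6],[0,-4,-14,3,-8],[0,-5,-17.5,4,-10],[0,-6,-21,5,-12],[0,-7,-24.5,6,-14],[0,-8,-28,7,-16],[0,-9,-31.5,8,-18],[0,-10,-35,9,-18.9],[0,-11,-37.5,10,-18.9],[0,-11.4,-38.4,10.3,-18.9]]
  ]
}}

```text
time_s: 33.13
ee_pos: [0.4679, -0.3686, 0.1675]
ee_rot: [3.139, -0.003, 3.133]
contact_force: [-0.2, -0.1, -0.2]
gripper_width: 0.0426
```

{"fn": "servo_tool", "kwargs": {
  "plan": [
    [[0,0,0,0,0],[0,0,0,0,0],[0,0,0,0,0]]
  ]
}}

```text
time_s: 33.38
ee_pos: [0.4696, -0.3644, 0.171]
ee_rot: [3.141, 0.0, 3.138]
contact_force: [-0.7, -0.3, 0.5]
gripper_width: 0.043
```

```bash
python3 - <<'E'
from h import *
p,d,c=snap("wrist","w26")
p,d,c=snap("top","t26")
q=p[110:270,200:480,::-1];cv2.imwrite("pics/t26c.png",cv2.resize(q,None,fx=2.8,fy=2.8,interpolation=2))
go(.412,-.374,.17,3.14);print(robot.get_obs()["joint_positions"])
E
```

```text
t 33.48 at [ 0.4697 -0.3644  0.1713] rot [-3.141e+00  1.000e-03  3.138e+00] shift cm [ 5.77 -0.98  0.13] turn -0.1 w 0.04247747215095091
[-8.58904842e-01  4.84442417e-01  1.23033559e+00  1.41814914e-04
  1.42599425e+00 -2.42596149e+00]
```

View pics/w26.png

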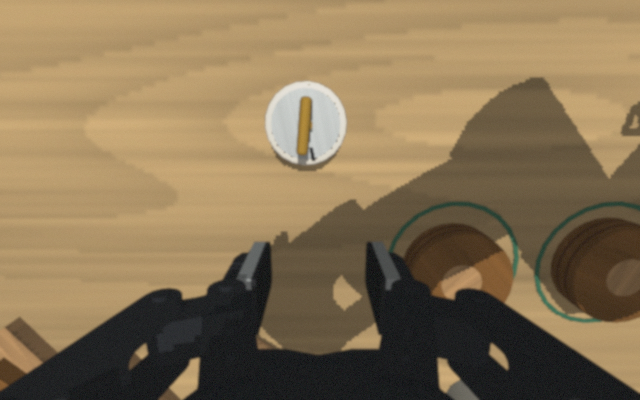

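View pics/t26c.png

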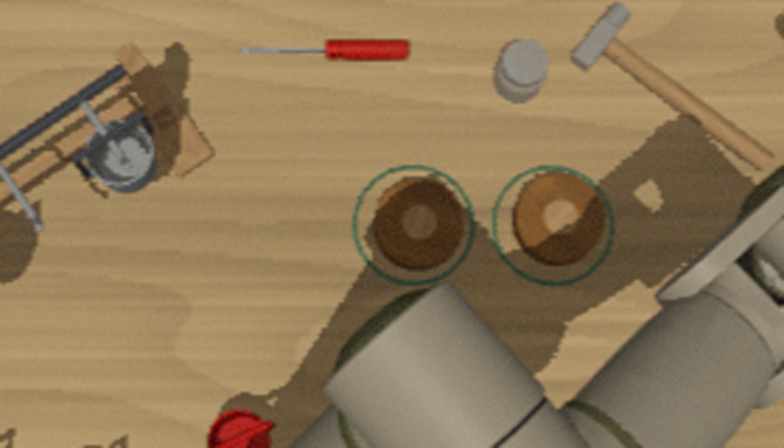

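```bash
python3 - <<'E'
from h import *
p,d,c=load("w26");P=cloud(d,c)
q=p[70:180,250:360,::-1];cv2.imwrite("pics/w26c.png",cv2.resize(q,None,fx=5,fy=5,interpolation=2))
k=(P[70:180,250:360,2]>.070)&(P[70:180,250:360,2]<.09)
a=P[70:180,250:360][k];print(len(a),a.min(0),a.max(0),a.mean(0))
rect=cv2.minAreaRect((a[:,:2]*1000).astype(np.float32));print(rect);print(cv2.boxPoints(rect))
m=a[:,:2].mean(0);w,v=np.linalg.eigh(np.cov(a[:,:2].T));print(np.arctan2(v[1,1],v[0,1]))
E
```

```text
695 [ 0.39382484 -0.38054655  0.07039376] [ 0.43658675 -0.36864159  0.08153239] [ 0.41476451 -0.3747471   0.07884706]
((415.2275695800781, -374.9512023925781), (9.066427230834961, 43.16679000854492), 84.3709716796875)
[[ 393.30362 -377.3455 ]
 [ 436.26224 -381.57962]
 [ 437.15152 -372.55692]
 [ 394.1929  -368.32278]]
3.04568681182199
```

View pics/w26c.png

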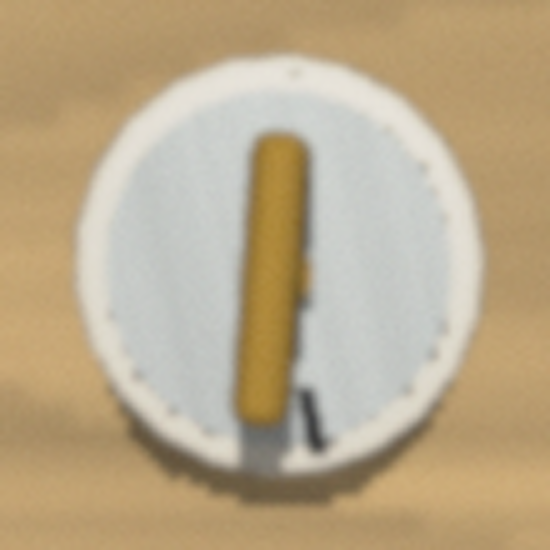

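```bash
python3 - <<'E'
from h import *
go(.4152,-.375,.021,3.043)
E
```

```text
t 33.48 at [ 0.4697 -0.3644  0.1713] rot [-3.141e+00  1.000e-03  3.138e+00] shift cm [ 5.44 -1.08 15.03] turn 5.4 w 0.04247747215095091
```

{"fn": "servo_tool", "kwargs": {
  "plan": [
    [[0,2,-0.5,0,2],[0,4,-1,0,4],[0,5.4,-1.1,1,5.4],[0,5.4,-1.1,3.5,5.4],[0,5.4,-1.1,6,5.4],[0,5.4,-1.1,8,5.4],[0,5.4,-1.1,9,5.4],[0,5.4,-1.1,9,5.4],[0,5.4,-1.1,9,5.4]]
  ],
  "newtons": 30
}}

```text
time_s: 34.23
ee_pos: [0.4157, -0.3764, 0.0813]
ee_rot: [-3.141, 0.001, 3.043]
contact_force: [0.5, -0.4, 0.6]
gripper_width: 0.0427
```

```bash
python3 - <<'E'
from h import *
p,d,c=snap("wrist","w27");P=cloud(d,c)
k=(P[...,2]>.070)&(P[...,2]<.085);k[:,:240]=0;k[:,400:]=0
a=P[k];rect=cv2.minAreaRect((a[:,:2]*1000).astype(np.float32));print(len(a),rect)
go(.4152,-.375,.021,3.043)
E
```

```text
1266 ((414.93450927734375, -374.9002990722656), (8.686202049255371, 43.58657455444336), 84.19828796386719)
t 34.28 at [ 0.4159 -0.3767  0.0819] rot [-3.140e+00  1.000e-03  3.043e+00] shift cm [0.08 0.17 6.09] turn -0.0 w 0.04215757523413709
```

View pics/w27.png

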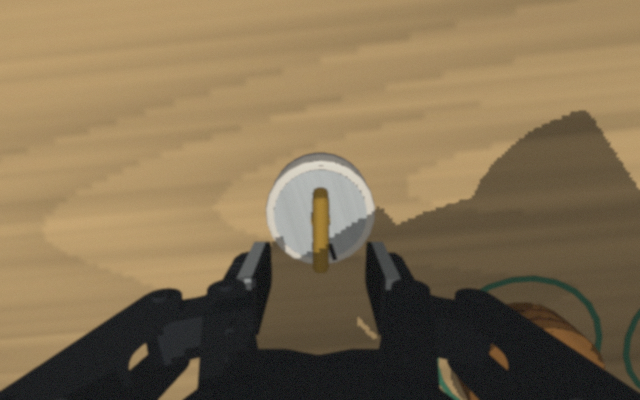

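{"fn": "servo_tool", "kwargs": {
  "plan": [
    [[0,0.1,0.1,1.5,0],[0,0.1,0.1,3,0],[0,0.1,0.1,4.5,0],[0,0.1,0.1,5.5,0],[0,0.1,0.1,6,0],[0,0.1,0.1,6,0],[-1,0.1,0.1,6,0],[-1,0.1,0.1,6,0],[-1,0.1,0.1,6,0],[-1,0.1,0.1,6,0],[-1,0.1,0.1,6,0],[-1,0.1,0.1,6,0]]
  ]
}}

```text
time_s: 35.28
ee_pos: [0.4147, -0.3752, 0.0215]
ee_rot: [-3.141, 0.001, 3.042]
contact_force: [0.9, 3.6, 6.2]
gripper_width: 0.0087
```

```bash
python3 - <<'E'
from h import *
p,d,c=snap("wrist","w28")
go(.4152,-.375,.021,3.043);o=robot.get_obs();print(o["moment"],o["contact_force"],o["joint_positions"])
E
```

```text
t 35.33 at [ 0.4147 -0.3752  0.0215] rot [-3.141e+00  1.000e-03  3.042e+00] shift cm [-0.05  0.03  0.05] turn -0.0 w 0.008444916564184208
[ 0.62249382 -0.03884667 -0.01530103] [0.36454668 4.15925934 6.60271411] [-9.47406163e-01  5.95917520e-01  1.52557749e+00  6.71410459e-04
  1.01921977e+00 -2.41918187e+00]
```

View pics/w28.png

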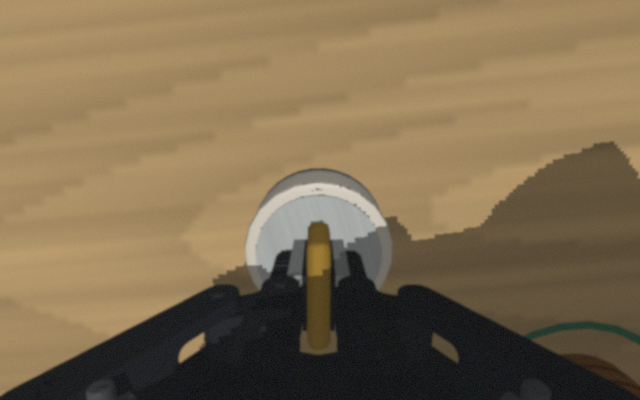

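{"fn": "servo_tool", "kwargs": {
  "plan": [
    [[-1,0,0,0,6],[-1,0,0,0,12],[-1,0,0,0,18],[-1,0,0,0,24],[-1,0,0,0,30],[-1,0,0,0,36],[-1,0,0,0,42],[-1,0,0,0,48],[-1,0,0,0,54],[-1,0,0,0,60],[-1,0,0,0,66],[-1,0,0,0,72]]
  ]
}}

```text
time_s: 36.33
ee_pos: [0.4153, -0.3744, 0.0214]
ee_rot: [3.14, -0.001, 1.781]
contact_force: [4.9, 8.2, 5.8]
gripper_width: 0.0084
```

```bash
python3 - <<'E'
from h import *
p,d,c=snap("wrist","w29")
go(.4152,-.375,.021,3.043);o=robot.get_obs();print(o["moment"],o["contact_force"])
E
```

```text
t 36.38 at [ 0.4153 -0.3744  0.0215] rot [ 3.14  -0.     1.774] shift cm [-0.05 -0.02  0.05] turn -72.7 w 0.008863224574399718
[ 1.11108376 -0.63222904  0.01623091] [3.76867405 7.12020431 6.51359868]
```

View pics/w29.png

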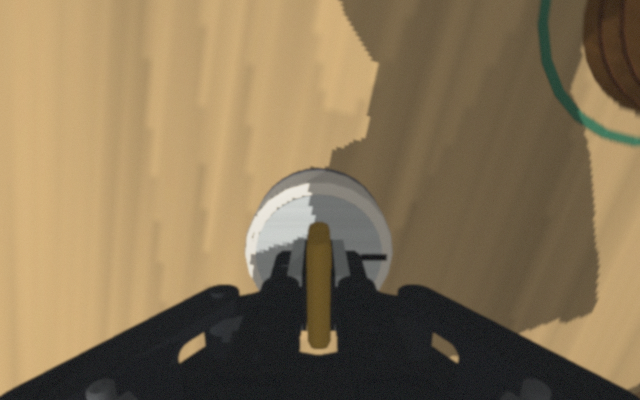

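{"fn": "servo_tool", "kwargs": {
  "plan": [
    [[-1,0,0,0,6],[-1,0,0,0,12],[-1,0,0,0,18],[-1,0,0,0,24],[-1,0,0,0,30],[-1,0,0,0,36],[-1,0,0,0,42],[-1,0,0,0,48],[-1,0,0,0,54],[-1,0,0,0,60],[-1,0,0,0,66],[-1,0,0,0,72]]
  ]
}}

```text
time_s: 37.38
ee_pos: [0.4162, -0.3748, 0.0215]
ee_rot: [3.14, -0.003, 0.524]
contact_force: [9.5, 6.0, 3.3]
gripper_width: 0.0085
```

{"fn": "servo_tool", "kwargs": {
  "plan": [
    [[-1,0,0,0,6],[-1,0,0,0,12],[-1,0,0,0,18],[-1,0,0,0,24],[-1,0,0,0,30],[-1,0,0,0,36],[-1,0,0,0,42],[-1,0,0,0,48],[-1,0,0,0,54],[-1,0,0,0,58]]
  ]
}}

```text
time_s: 38.22
ee_pos: [0.4163, -0.3756, 0.0215]
ee_rot: [-3.141, -0.005, -0.489]
contact_force: [8.9, 3.0, 2.1]
gripper_width: 0.0081
```

```bash
python3 - <<'E'
from h import *
go(.4152,-.375,.021,3.043);o=robot.get_obs();print(o["moment"],o["contact_force"],o["joint_positions"])
E
```

```text
t 38.22 at [ 0.4163 -0.3756  0.0215] rot [-3.141 -0.005 -0.489] shift cm [-0.13 -0.    0.05] turn 157.6 w 0.008095805581137835
[ 0.54439976 -1.39169561  0.06018493] [8.89914181 2.96035021 2.08790109] [-0.94645195  0.59657681  1.52402477  0.00286437  1.0170734   1.11159977]
```

{"fn": "servo_tool", "kwargs": {
  "plan": [
    [[-1,0,0,0,3],[-1,0,0,0,6],[-1,0,0,0,9],[-1,0,0,0,12],[-1,0,0,0,12]]
  ]
}}

```text
time_s: 38.63
ee_pos: [0.4162, -0.3758, 0.0215]
ee_rot: [-3.14, -0.004, -0.696]
contact_force: [9.2, 1.4, 1.9]
gripper_width: 0.0087
```

```bash
python3 - <<'E'
from h import *
go(.4152,-.375,.021,3.043);o=robot.get_obs();print(o["moment"],o["contact_force"],o["joint_positions"])
E
```

```text
t 38.63 at [ 0.4162 -0.3758  0.0215] rot [-3.14  -0.004 -0.696] shift cm [-0.13  0.01  0.05] turn 145.8 w 0.008714228599656277
[ 0.47982434 -1.35555013 -0.01017091] [9.21446875 1.38376325 1.90286801] [-0.94663968  0.59658697  1.52399183  0.00266752  1.01702911  1.31859823]
```

{"fn": "servo_tool", "kwargs": {
  "plan": [
    [[-1,0,0,0,3],[-1,0,0,0,6],[-1,0,0,0,9],[-1,0,0,0,12],[-1,0,0,0,12]]
  ]
}}

```text
time_s: 39.05
ee_pos: [0.4161, -0.3759, 0.0215]
ee_rot: [-3.14, -0.004, -0.905]
contact_force: [8.4, 1.3, 1.0]
gripper_width: 0.0089
```

```bash
python3 - <<'E'
from h import *
snap("wrist","w30")
go(.4152,-.375,.021,3.043);o=robot.get_obs();print(o["moment"],o["contact_force"],o["joint_positions"])
E
```

```text
t 39.1 at [ 0.4161 -0.3759  0.0215] rot [-3.14  -0.004 -0.903] shift cm [-0.13  0.01  0.05] turn 133.9 w 0.008541696617717354
[ 0.41498486 -1.18129686 -0.00458851] [6.88062865 0.77383033 2.91612622] [-0.94684262  0.59663563  1.52395119  0.00236866  1.01701414  1.5260667 ]
```

{"fn": "servo_tool", "kwargs": {
  "plan": [
    [[-1,0,0,0,3],[-1,0,0,0,6],[-1,0,0,0,9],[-1,0,0,0,12],[-1,0,0,0,12]]
  ]
}}

```text
time_s: 39.52
ee_pos: [0.416, -0.376, 0.0215]
ee_rot: [-3.139, -0.004, -1.115]
contact_force: [7.2, 1.0, 2.6]
gripper_width: 0.0086
```

```bash
python3 - <<'E'
from h import *
snap("wrist","w31")
go(.4152,-.375,.021,3.043);o=robot.get_obs();print(o["moment"],o["contact_force"],o["tau"])
E
```

```text
t 39.57 at [ 0.416  -0.376   0.0215] rot [-3.139 -0.004 -1.113] shift cm [-0.13  0.03  0.05] turn 121.9 w 0.008782300830780134
[ 0.32167011 -1.07106915 -0.00450186] [7.54495041 1.57368155 1.3517595 ] [ -3.05572383 -48.51376534 -14.8166433   -1.38403393   0.66690356
   0.23816988]
```

View pics/w31.png

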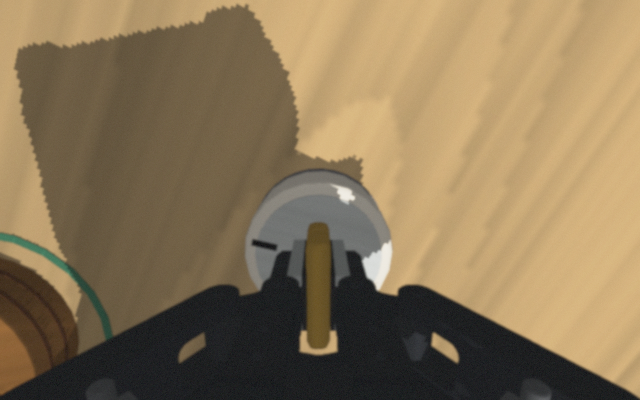

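{"fn": "servo_tool", "kwargs": {
  "plan": [
    [[-1,0,0,0,3],[-1,0,0,0,6],[-1,0,0,0,9],[-1,0,0,0,9]]
  ]
}}

```text
time_s: 39.9
ee_pos: [0.4158, -0.3761, 0.0216]
ee_rot: [-3.14, -0.004, -1.267]
contact_force: [6.7, 1.6, 2.0]
gripper_width: 0.0088
```

```bash
python3 - <<'E'
from h import *
snap("wrist","w32")
go(.4152,-.375,.021,3.043);o=robot.get_obs();print(o["moment"],o["contact_force"],o["tau"])
E
```

```text
t 39.95 at [ 0.4158 -0.3761  0.0216] rot [-3.14  -0.004 -1.265] shift cm [-0.12  0.03  0.06] turn 113.2 w 0.008363105567479172
[ 0.15161966 -1.02392195  1.85928938] [7.04207992 1.34787649 2.82362724] [ -4.70465451 -47.9599607  -14.67484832  -0.23231668   0.6766483
   2.13772126]
```

View pics/w32.png

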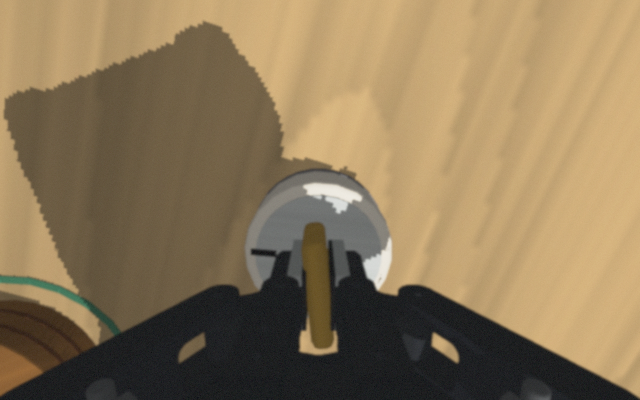

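{"fn": "servo_tool", "kwargs": {
  "plan": [
    [[0,0,0,0,0],[0,0,0,0,0],[0,0,0,0,0],[0,0,0,0,0],[0,0,0,-2,0],[0,0,0,-4,0],[0,0,0,-7,0],[0,0,0,-10,0],[0,0,0,-10,0]]
  ]
}}

```text
time_s: 40.7
ee_pos: [0.4157, -0.3776, 0.126]
ee_rot: [-3.139, -0.009, -1.269]
contact_force: [0.2, -1.2, 0.2]
gripper_width: 0.0431
```

```bash
python3 - <<'E'
from h import *
p,d,c=snap("wrist","w33");P=cloud(d,c)
k=(P[...,2]>.070)&(P[...,2]<.085);k[:,:240]=0;k[:,400:]=0
a=P[k];print(len(a),cv2.minAreaRect((a[:,:2]*1000).astype(np.float32)))
w,v=np.linalg.eigh(np.cov(a[:,:2].T));print(np.arctan2(v[1,1],v[0,1]))
go(.40,-.50,.25,-1.26)
E
```

```text
847 ((415.6455993652344, -376.04058837890625), (9.058308601379395, 43.35898208618164), 24.17238998413086)
1.994441379920041
t 40.75 at [ 0.4151 -0.3767  0.1233] rot [-3.14  -0.006 -1.269] shift cm [ 11.33   5.1  -12.67] turn -0.5 w 0.04267859031486971
```

View pics/w33.png

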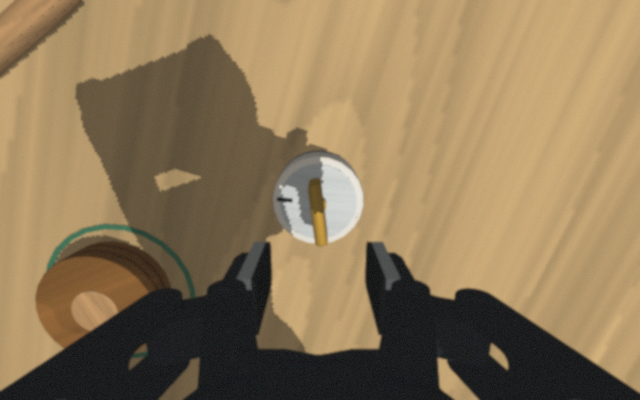

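{"fn": "servo_tool", "kwargs": {
  "plan": [
    [[0,1,0.5,-3,0],[0,3,1.5,-6,0],[0,5,2.5,-9,0],[0,7,3.5,-12,0],[0,9,4.3,-12.6,0],[0,11.3,5.1,-12.6,0],[0,11.3,5.1,-12.6,0]]
  ]
}}

```text
time_s: 41.33
ee_pos: [0.3981, -0.5019, 0.2446]
ee_rot: [3.141, 0.001, -1.272]
contact_force: [1.3, -0.8, -1.0]
gripper_width: 0.0427
```

```bash
python3 - <<'E'
from h import *
p,d,c=snap("top","t34");q=p[110:270,130:480,::-1];cv2.imwrite("pics/t34c.png",cv2.resize(q,None,fx=2.28,fy=2.28,interpolation=2))
P=cloud(d,c)
hsv=cv2.cvtColor(p,cv2.COLOR_RGB2HSV);m=(hsv[...,0]>60)&(hsv[...,0]<95)&(hsv[...,1]>80)&(hsv[...,2]>40);m[:, :320]=0;m[:, 425:]=0;m[160:]&=True;m[220:]=0
from scipy.optimize import least_squares
ys,xs=np.where(m);Q=np.array([pz(c,u,v,0)[:2] for u,v in zip(xs,ys)])
for x0 in[(.567,-.058),(.567,-.222)]:
    k=abs(np.hypot(*(Q-x0).T)-.0695)<.012
    r=least_squares(lambda s:np.hypot(*(Q[k]-s).T)-.0695,x0,loss='soft_l1',f_scale=.003)
    kk=(np.hypot(P[...,0]-x0[0],P[...,1]-x0[1])<.09)&(P[...,2]>.028)&(P[...,2]<.045)
    a=P[kk];ce,ra=cv2.minEnclosingCircle((a[:,:2]*1000).astype(np.float32))
    print(k.sum(),r.x,"blank",a[:,:2].mean(0),ce,ra)
snap("side","s34")
E
```

```text
1 [ 0.56692499 -0.05804225] blank [ 0.56222913 -0.06264895] (562.93359375, -62.155372619628906) 52.2232666015625
8 [ 0.5657793  -0.22216274] blank [ 0.56815777 -0.22517047] (568.70751953125, -226.32855224609375) 52.5994987487793
```

View pics/t34c.png

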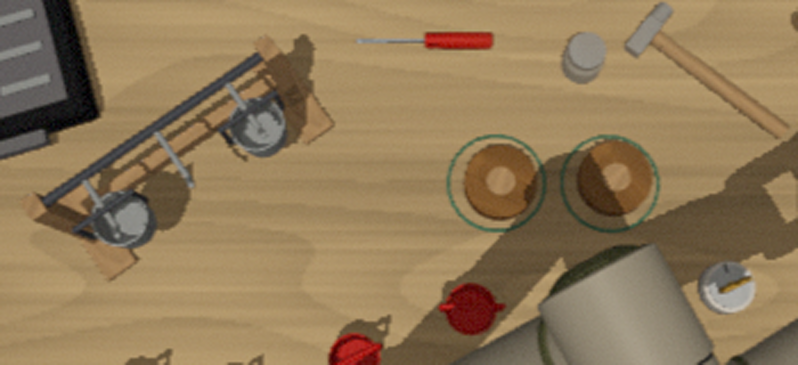

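View pics/s34.png

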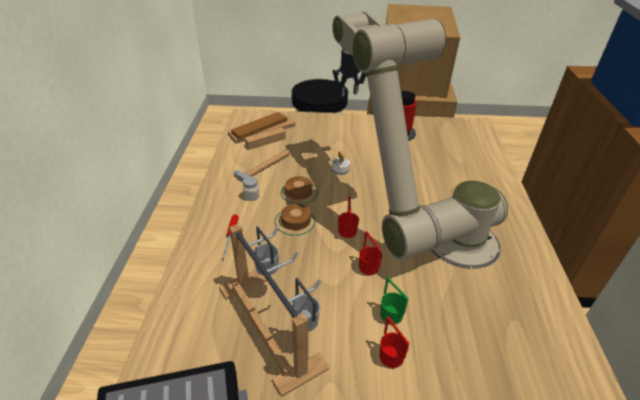

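```bash
python3 - <<'E'
from h import *
print(robot.finish_job())
E
```

```text
the job is handed in; nothing more can be done
None
```

The job is done and handed in at about 41 s of robot time.

- **Blanks:** Both blanks are in their rings, about 5 and 6 mm off centre with 15 mm allowed. The right-hand one was knocked aside after its first placing, so I pushed it in again before winding the key.
- **Pots:** The two steel pots hang upright on the two outer hooks. No third steel pot was in view, and I left the red and green look-alikes alone.
- **Timer:** I wound the key about 4.2 rad clockwise, after the blanks were in. At the stop the moment jumped to about 1.9 N m and the key slipped about 7° in the jaws. After release it stood at the stop angle, with no spring-back that I could see.
- **Bystanders:** The jar, screwdriver and hammer look unmoved in the final picture.

One reading disagreed: the reported tool height is about 28 mm lower than the real fingertips, as seen by the wrist camera. My first push passed over the blank without touching it because of this. I corrected for the offset from then on, and the contact heights later agreed with it.

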